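# Load the click-stop mitre jig and set it to 45 degrees

### The arm

A 6-joint arm with a two-finger parallel gripper is mounted at the origin on the work surface. World frame = base frame: x ahead of the robot, y to its left, z up, the work surface at z = 0. Lengths are in mm, angles in rad, forces in N, time in s.
With the tool pointing down it reaches from about 250 to 775 mm from the base axis. Payload 4 kg.
Tool frame: the origin (TCP) lies midway between the tips of the shut fingers; the grasp point (between the pads) lies 19 mm behind it (bot.hold_point_z is the distance from the TCP to the grasp point, in mm); z points along the fingers, y is the direction in which the jaws open and shut (so a half turn about z gives the same grasp; the last joint's range is limited). The gripper opens to 85 mm and grips with 20 to 120 N. Pads are 22 mm wide; open, the fingers measure 114 mm over their backs; the gripper's body (76 mm by 85 mm) begins 54 mm behind the grasp point. The pads swing forward as they close: fully open they stand 13 mm farther back than shut.
Start: joints at [-0.103, 0.087, 1.371, -0, 1.684, -0.103], TCP at [550.02, -0.007, 194.041] pointing down, gripper open.
Joint ranges: [-3.1, 3.1], [-0.76, 2.03], [0.27, 2.55], [-1.08, 4.22], [0.17, 2.65], [-2.57, 2.57]. Speed limits (rad/s): [2.79, 2.79, 3.14, 3.14, 3.14, 3.14].

### API

Orientations are given as [roll, pitch, yaw] about the fixed x, y, z axes, in that order (R = Rz(yaw) Ry(pitch) Rx(roll)).
In Python, from bench import bot gives the robot as it stands.
- The arm moves only by the tool send_rows, never from a script. Its argument "commands" is a list that holds one entry, the list of rows, each a list of 4 numbers: the shift along the tool's x, y, z in units of 30 mm (1.0 is 30 mm), then the turn about the tool's z in units of 6 degrees (1.0 is 6 degrees). A call has 1 to 12 rows; each row shifts and turns the commanded pose from where the row before left it, along the tool's axes as they then stand; what a row does not reach is not made up. A row lasts 1/12 s, in which the tool goes at most 41.7 mm and 7.16 degrees, less where a joint would pass 70% of its speed; a pose out of reach is approached as far as the arm can. A call is refused whole if a number of a shift passes 1 or a number of a turn 1, either way. A call with a gripper value outside its range is refused whole. "grip" is the opening, from -1 (shut) to 1 (fully open), set as the call begins (left out, the last holds). The fingers move at their own pace and stop on an object; "force" is the grip in N (left out, the last holds). Time passes only in rows, so rows that do not move let the fingers close. It gives the time, the measured TCP pose, the force and the opening at its end, in the units of the state.
- bot.read_state(): the state, without advancing time (a new reading comes with each control period).
- bot.get_image(name): name is "scene" or "side" or "wrist"; returns (picture, depth): 400x640x3 uint8, red, green, blue; 400x640 float32, mm along the optical axis (not along the pixel's ray), 0 where there is no reading.
- bot.get_calibration(name): a dict with "intrinsics" (3x3 intrinsics, pixels), "D" ([k1, k2, p1, p2, k3] as OpenCV has them; the pictures are not rectified), "camera_from_world" (4x4, takes a point from world to camera coordinates). Camera axes: x right, y up, looking along -z (the intrinsics and any distortion apply to the point x, -y, -z); pixel columns grow to the right and rows downward; lengths in mm; the calibration is good to about 2 mm. A picture is of the moment at which its call begins: read the wrist's pose just before it. get_calibration takes no time and is no camera call; for the wrist camera it gives the pose at the moment of the call.
- bot.sign_off(): hands the job in, once; it reports no verdict.
The state is a dict: "time": time; "q": joint angles; "joint_vel": joint speeds; "joint_efforts": joint torques, N m; "tcp_pos": TCP position; "eef_rot": TCP orientation; "contact_force": force on the tool from outside, world axes, zero at the start; "wrist_torque": the same for the moment, N m; "gripper_width": finger opening in mm.
Only numpy, scipy, OpenCV 4.12 (cv2) and the standard library are available. Lean on these libraries where they do the work, as an engineer would, in place of code of your own. Each camera call takes 0.05 s, during which the arm holds its last target.

### The job

Get the swivel mitre jig ready for a batch of 45 degree cuts: click its bed round to the green zero mark, slide the clear chip guard fully open, and lay every loose basswood strip flat in the trough, lengthwise and side by side. Then slide the guard fully shut with the bed still at green, and click the bed on to the red 45 degree mark, three clicks past green. Leave the other tools, jars and model parts where they are.

Things in the scene. Friction and masses are not known exactly. Their poses are not given: they have to be found in the camera images.
- pivot (a point): The jig's swivel axis at the top of its fixed round grey base (340 mm across, 18 mm high, on the bench; where it stands and its yaw vary). The axes are the base's: z up; -x of the base points to the green zero mark on the base's rim (roughly towards the robot), +x to a fixed slotted aluminium saw guide 112 mm high standing 185 to 205 mm behind the axis.
- bed (a joint): Angle of the swivel bed, rad, growing counter-clockwise seen from above. 0 = orange pointer (under the post) at the green mark; +0.785 (45 degrees) = pointer at the red mark. White marks every 15 degrees (0.262 rad); the bed clicks into a notch at each. Turned by the post it takes about 2 N to leave a notch, and when let go between notches it springs to the nearest one. Travel -1.62 to +1.30. It starts three to five clicks on the negative (clockwise) side of green.
- post (a point): Gripping point of the upright black round post used to turn the bed: 18 mm diameter, standing free above the bed, its top 15 mm above this point and its foot 60 mm below. It is 145 mm from the swivel axis, on the bed's -x side, and goes round with the bed. Axes are the bed's.
- trough (a point): Centre of the trough's floor (28 mm above the bench), turning with the bed. Axes are the bed's: x along the strips and along the guard's slide, y across. The trough inside is 110 mm along x, 188 mm along y and 30 mm deep, with wooden walls; it lies 56 mm from the swivel axis towards the post. Four thin dark lines on the floor at y = -60, -20, 20, 60 mm mark places for strips. Room for up to four strips if the gripper opens only a little on release.
- guard (a joint): Slide of the clear plastic guard (120 x 208 x 6 mm, orange edges) over the trough, m: 0 = fully shut, 0.118 = fully open, growing along the bed's +x (away from the post). About 1.2 N of friction; it stays where it is left. Its top face is 37 mm above the trough floor.
- guard_grip (a point): Middle of the orange upright fin on top of the guard: 12 mm thick along the bed's x, 70 mm long along y, 32 mm high; this point is 16 mm below its top and 16 mm above the guard's top face. It moves with the guard. Axes are the bed's.
- strip0_mid (a point): Centre of a loose basswood strip, 90 x 20 x 20 mm (x along its length), about 25 g, at first lying on the cutting mat beside the jig, in any of four places. Two to four strips are present; absent ones read None. All strips are alike.
- strip1_mid (a point): Centre of a loose basswood strip, 90 x 20 x 20 mm (x along its length), about 25 g, at first lying on the cutting mat beside the jig, in any of four places. Two to four strips are present; absent ones read None. All strips are alike.
- strip2_mid (a point): Centre of a loose basswood strip, 90 x 20 x 20 mm (x along its length), about 25 g, at first lying on the cutting mat beside the jig, in any of four places. Two to four strips are present; absent ones read None. All strips are alike.
- strip3_mid (a point): Centre of a loose basswood strip, 90 x 20 x 20 mm (x along its length), about 25 g, at first lying on the cutting mat beside the jig, in any of four places. Two to four strips are present; absent ones read None. All strips are alike.
- knife: Bystander: hobby knife with black handle, 130 mm long, 10 mm high, between two strip places on the left.
- sander: Bystander: sanding stick 120 x 16 x 10 mm, between two strip places on the right.
- rule: Bystander: steel rule 260 x 25 x 3 mm, lying on the left.
- saw: Bystander: razor saw 240 mm long, 22 mm high, on the right.
- glue: Bystander: white glue bottle, 48 mm across, 130 mm high, standing behind the jig on the left.
- paint_a: Bystander: blue paint jar, 44 mm across, 60 mm high, standing behind the jig on the right.
Not all that is in view belongs to the job. Leave any blue or turquoise look-alike of the part that bears strip1_mid alone.

How it is judged:
By the outcome, as a careful person would: the job done as asked, in the order asked, and still so for the second after the job is handed in, with the robot touching nothing.
Of strip0, strip1, strip2, strip3 only 2 to 4 are there at a start; the rules pass over those that are not, and their reading is None.
At some moment in a run one of strip0, strip1, strip2, strip3 may be knocked a few centimetres aside while the robot is not near it.
Once in a run the grip may slacken for a moment while it holds something.
It also fails if it takes over 210 s, if anything falls off the work surface, if the arm or the gripper's body presses on something with over 40 N, if the wrist force passes 120 N, or if a joint passes its speed limit or range.

## Working session

There is one attempt and no reset: what is moved stays moved. The work goes in short steps, Python scripts to look and compute and a tool call to move; the robot and the scene stay as the last step left them, time stands still between calls to the robot, and variables do not carry over. Pictures are saved under pics/ and viewed, and the job is handed in when it is done.

Besides the shell and the picture viewer there is one more tool, called after "Call:" by a JSON object that holds its "fn" and its "kwargs". send_rows: Moves the arm, as the interface text tells. Its arguments: {"type":"object","properties":{"commands":{"type":"array"},"grip":{"type":"number"},"force":{"type":"number"}},"required":["commands"]}

```bash
ls; mkdir -p pics
python3 - <<'E'
from bench import bot
import cv2
s=bot.read_state();print(s)
for n in ["scene","side","wrist"]:
    im,d=bot.get_image(n);cv2.imwrite(f"pics/a_{n}.png",im[:,:,::-1]);import numpy as np;np.savez(f"a_{n}.npz",im=im,d=d)
    c=bot.get_calibration(n);print(n,c)
E
```

```text
pics
{'time': 0.0, 'q': array([-1.03062598e-01,  8.79867946e-02,  1.37232091e+00,  1.25646621e-05,
        1.68358787e+00, -1.03128705e-01]), 'joint_vel': array([ 0.001139  , -0.00025623,  0.00044609, -0.00062758, -0.00166271,
       -0.00133036]), 'joint_efforts': array([ 4.64244640e-04, -3.51862407e+01, -3.13276148e+01,  2.58579206e-05,
        1.07225846e-02,  9.27783418e-06]), 'tcp_pos': array([5.49400940e+02, 8.24570201e-02, 1.92788034e+02]), 'eef_rot': array([-3.13930325e+00, -2.49498343e-04,  1.57086355e+00]), 'contact_force': array([ 0.7112029 , -0.33905285, -0.16628473]), 'wrist_torque': array([-0.01006868,  0.04080004,  0.04250025]), 'gripper_width': 85.53771803543917}
scene {'intrinsics': array([[449.0271706 ,   0.        , 322.85604038],
       [  0.        , 449.0271706 , 195.1302049 ],
       [  0.        ,   0.        ,   1.        ]]), 'D': array([0.01724453, 0.        , 0.        , 0.        , 0.        ]), 'camera_from_world': array([[-8.89971658e-01,  4.55835147e-01,  1.28361509e-02,
         4.62007433e+02],
       [-3.76575396e-01, -7.50517456e-01,  5.43060328e-0
[... 725 characters left out ...]

       [ 0.00000000e+00,  0.00000000e+00,  0.00000000e+00,
         1.00000000e+00]])}
wrist {'intrinsics': array([[282.69798093,   0.        , 318.4535905 ],
       [  0.        , 282.69798093, 198.82112095],
       [  0.        ,   0.        ,   1.        ]]), 'D': array([0.01497904, 0.        , 0.        , 0.        , 0.        ]), 'camera_from_world': array([[ 9.99998363e-01, -3.34485778e-04, -1.77842716e-03,
        -5.48960526e+02],
       [-2.45554942e-04,  9.48597238e-01, -3.16485735e-01,
         4.02921277e+01],
       [ 1.79287106e-03,  3.16485653e-01,  9.48595602e-01,
        -3.81796734e+02],
       [ 0.00000000e+00,  0.00000000e+00,  0.00000000e+00,
         1.00000000e+00]])}
```

View pics/a_scene.png

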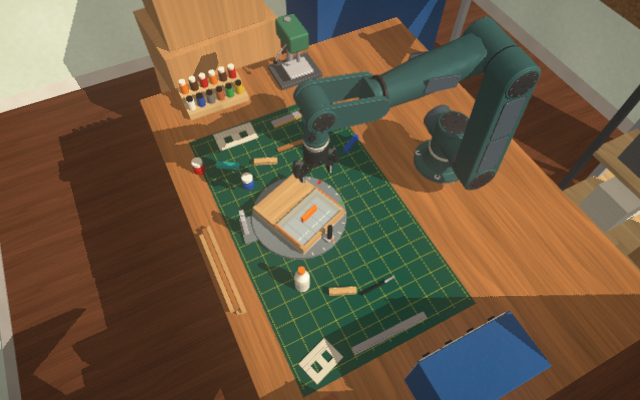

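View pics/a_side.png

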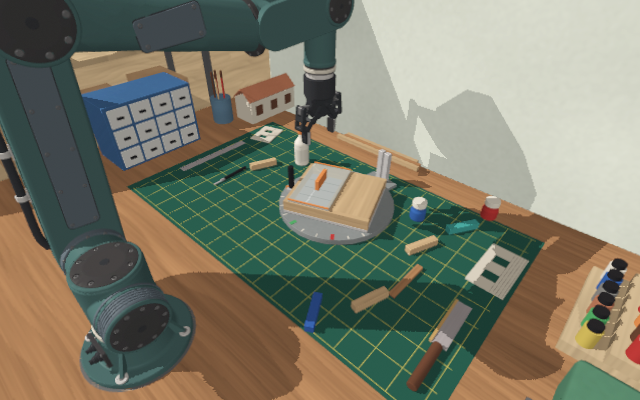

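View pics/a_wrist.png

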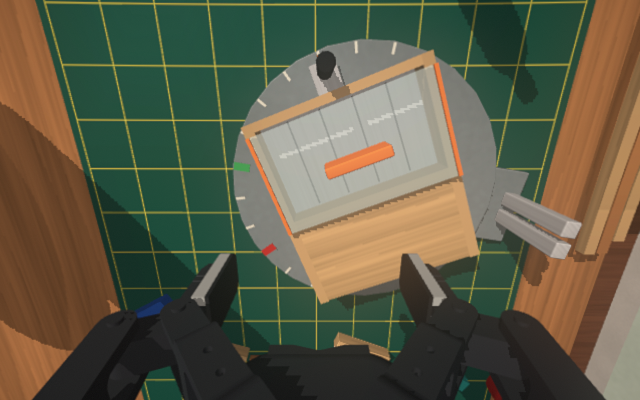

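```bash
cat > h.py <<'E'
import numpy as np, cv2
from bench import bot
def und(K,D,px):
    return cv2.undistortPoints(np.array(px,float).reshape(-1,1,2),K,D).reshape(-1,2)
def ray(c,px):
    n=und(c["intrinsics"],c["D"],px); T=c["camera_from_world"];R=T[:3,:3];t=T[:3,3]
    d=np.c_[n[:,0],-n[:,1],-np.ones(len(n))]@R   # world dir (R^T d)
    return -R.T@t, d
def plane(c,px,z):
    o,d=ray(c,px); s=(z-o[2])/d[:,2]; return o+s[:,None]*d
def dep(c,px,d):
    o,r=ray(c,px); px=np.array(px).reshape(-1,2).astype(int)
    return o+r*d[px[:,1],px[:,0]][:,None]
def proj(c,P):
    T=c["camera_from_world"];P=np.atleast_2d(P)@T[:3,:3].T+T[:3,3]
    p=np.c_[P[:,0],-P[:,1],-P[:,2]]
    return cv2.projectPoints(p,np.zeros(3),np.zeros(3),c["intrinsics"],c["D"])[0].reshape(-1,2)
def grab(n,tag):
    c=bot.get_calibration(n); im,d=bot.get_image(n); cv2.imwrite(f"pics/{tag}.png",im[:,:,::-1]); np.savez(f"{tag}.npz",im=im,d=d,T=c["camera_from_world"]); return c,im,d
def cloud(c,d):
    v,u=np.nonzero(d>0); px=np.c_[u,v].astype(float)
    W=np.full(d.shape+(3,),np.nan); W[v,u]=dep(c,px,d); return W
E
python3 - <<'E'
from h import *
np.set_printoptions(precision=1,suppress=True)
c={n:bot.get_calibration(n) for n in ["scene","side","wrist"]}
A={n:np.load(f"a_{n}.npz") for n in c}
W={n:cloud(c[n],A[n]["d"]) for n in c}
hsv=cv2.cvtColor(A["wrist"]["im"],cv2.COLOR_RGB2HSV)
def at(n,u,v): return W[n][v,u]
print("mat",at("wrist",100,230),at("side",250,250),at("scene",400,200))
for nm,p in dict(green=(242,167),red=(268,249),post=(325,62),fin=(360,160),tr1=(280,200),wood=(390,230),bedarm=(318,85)).items(): print(nm,at("wrist",*p), plane(c["wrist"],[p],18)[0])
# strips by wood colour near table z~20
for n in ["side","scene","wrist"]:
    im=A[n]["im"];h=cv2.cvtColor(im,cv2.COLOR_RGB2HSV); w=W[n]
    m=((w[...,2]>12)&(w[...,2]<27)&(w[...,0]>200)&(w[...,0]<800)&(abs(w[...,1])<450)).astype(np.uint8)
    k,l,s,ce=cv2.connectedComponentsWithStats(m)
    for i in range(1,k):
        if s[i,4]>60:
            q=w[l==i]; r=cv2.minAreaRect(q[:,:2].astype(np.float32)); print(n,s[i],q.mean(0),r, np.median(im[l==i],0))
E
```

```text
mat [236.5 -88.9   1.6] [313.4  26.8  -1.6] [241.6  85.6   2.9]
green [451.5   6.7  18.9] [451.3   6.5  18. ]
red [ 478.3 -109.8   20.2] [ 477.8 -110.9   18. ]
post [554.8 117.  104. ] [556.5 128.   18. ]
fin [590.   30.6  98. ] [601.7  15.6  18. ]
tr1 [504.7 -22.1  65.1] [497.9 -38.   18. ]
wood [636.1 -62.5  59.3] [647.4 -81.5  18. ]
bedarm [548.5 103.1  28.7] [548.5 103.8  18. ]
side [249 157  28  11 138] [599.9 298.6  19.1] ((601.316650390625, 300.824951171875), (26.402740478515625, 92.1922607421875), 67.24867248535156) [188.5 165.  124.5]
side [ 280  182  115   61 2210] [538.6 -86.7  18.8] ((587.0424194335938, -65.08535766601562), (249.66571044921875, 363.61767578125), 49.43889236450195) [144. 146. 143.]
side [410 209  16  11  68] [ 704.6 -233.6   19.6] ((706.1315307617188, -232.33448791503906), (22.457624435424805, 43.02336120605469), 19.978357315063477) [ 43.5  79.  137.5]
side [446 219  33  13 229] [ 751.2 -344.6   19.3] ((754.0791625976562, -344.71258544921875), (24.078571319580078, 91.75064849853516), 56.61976623535156) [ 48. 119. 112.]
side [406 235  33  17 254] [ 615.6 -3
[... 2641 characters left out ...]
3916) [ 26.  50. 100.]
wrist [334 337  24  10 118] [ 588.8 -276.9   17.3] ((591.4810180664062, -277.9245910644531), (37.13426208496094, 15.288066864013672), 6.935319900512695) [153.5 119.   80. ]
wrist [369 347  21  13 112] [ 646.7 -298.6   17.6] ((646.2484130859375, -298.6053466796875), (4.61753511428833, 36.04660415649414), 63.81072235107422) [148. 114.  76.]
wrist [237 350  12  12  62] [ 427.5 -302.4   17.4] ((426.1607971191406, -301.5399475097656), (8.111461639404297, 19.759687423706055), 47.93126678466797) [99. 77. 52.]
wrist [458 377  12  14  77] [ 789.9 -360.5   20. ] ((787.4028930664062, -361.18524169921875), (20.343013763427734, 17.296031951904297), 47.221519470214844) [29. 87. 79.]
```

Run:
```python
from h import *
from scipy.optimize import least_squares
np.set_printoptions(precision=2,suppress=True)
c=bot.get_calibration("wrist");A=np.load("a_wrist.npz");W=cloud(c,A["d"]);im=A["im"]
w=W
m=((w[...,2]>13)&(w[...,2]<24)&(w[...,0]>430)&(w[...,0]<800)&(w[...,1]>-140)).astype(np.uint8)
m=cv2.morphologyEx(m,cv2.MORPH_OPEN,np.ones((3,3)))
v,u=np.nonzero(m); P=plane(c,np.c_[u,v],18)[:,:2]
cen=np.array([605.,0])
for it in range(4):
    a=np.arctan2(*(P-cen).T[::-1]);r=np.hypot(*(P-cen).T); b=np.round(np.degrees(a)/2).astype(int)
    E=[]
    for k in np.unique(b):
        i=np.where(b==k)[0]; j=i[np.argmax(r[i])]
        if abs(r[j]-170)<(25 if it==0 else 6): E.append(P[j])
    E=np.array(E)
    s=least_squares(lambda p:np.hypot(*(E-p[:2]).T)-p[2],[*cen,170],loss="soft_l1"); cen=s.x[:2]; print(s.x,len(E))
h=cv2.cvtColor(im,cv2.COLOR_RGB2HSV)
for nm,(lo,hi),ro in [("green",(45,75),(220,270,150,190)),("red",(0,6),(250,290,230,265))]:
    x0,x1,y0,y1=ro; mm=np.zeros_like(m); mm[y0:y1,x0:x1]=((h[...,0]>=lo)&(h[...,0]<=hi)&(h[...,1]>120)&(h[...,2]>90)&(W[...,2]>12))[y0:y1,x0:x1]
    v,u=np.nonzero(mm); p=plane(c,np.c_[u,v],18.5).mean(0)[:2]; d=p-cen; print(nm,len(u),p,np.hypot(*d),np.degrees(np.arctan2(d[1],d[0])))
fin=((W[...,2]>85)&(h[...,0]<16)&(h[...,1]>150)&(np.indices(m.shape)[1]>300)).astype(np.uint8)
q=W[fin>0];q=q[q[:,2]>88];print("fin",len(q),q.mean(0),cv2.minAreaRect(q[:,:2].astype(np.float32)), q[:,2].max())
pm=(W[...,2]>95)&(im.max(2)<60)&(np.indices(m.shape)[0]<90)
q=W[pm];print("post",len(q),q.mean(0),q[:,2].max(),q.min(0),q.max(0)); d=q.mean(0)[:2]-cen; print(np.hypot(*d),np.degrees(np.arctan2(d[1],d[0])))
# guard edges orange
```

```text
[607.06 -17.6  168.56] 124
[607.05 -17.74 168.68] 115
[607.05 -17.75 168.66] 115
[607.05 -17.75 168.66] 115
green 94 [450.27   7.03] 158.72294227056554 171.0202944538651
red 88 [ 478.62 -110.8 ] 158.5948602053605 -144.07472530185004
fin 921 [589.27  29.28  99.13] ((593.76806640625, 26.453041076660156), (54.61394500732422, 64.70197296142578), 64.96287536621094) 306.0803291816533
post 338 [555.21 116.7  103.81] 106.32688275891638 [547.06 108.57  95.42] [563.55 125.47 106.33]
144.0948632323257 111.08728548133561
```

Call:
{"fn": "send_rows", "kwargs": {"commands": [[[0.98,0.047,0,0],[0.98,0.047,0,0],[0.98,0.047,0,0],[0.98,0.047,0,0],[0,0,0.5,-0.875],[0,0,0.5,-0.875],[0,0,0.5,-0.875],[0,0,0.5,-0.875],[0,0,0,0],[0,0,0,0]]], "grip": 0.3}}

```text
time: 0.98
tcp_pos: [554.7, 117.5, 132.7]
eef_rot: [-3.139, -0.001, 1.935]
contact_force: [-0.3, -0.1, 0.4]
gripper_width: 55.5
```

Run:
```python
from h import *
print({k:np.round(v,2) for k,v in bot.read_state().items()})
grab("wrist","b_w"); grab("side","b_s")
```

```text
{'time': np.float64(0.98), 'q': array([ 0.11,  0.15,  1.43, -0.  ,  1.57, -0.26]), 'joint_vel': array([-0.  , -0.02, -0.05,  0.  , -0.  ,  0.  ]), 'joint_efforts': array([ 7.000e-02, -3.633e+01, -2.989e+01,  0.000e+00,  1.000e-02,
       -9.000e-02]), 'tcp_pos': array([554.73, 117.51, 132.75]), 'eef_rot': array([-3.14, -0.  ,  1.94]), 'contact_force': array([-0.33, -0.06,  0.39]), 'wrist_torque': array([ 0.01, -0.01,  0.04]), 'gripper_width': np.float64(55.5)}
```

View pics/b_w.png

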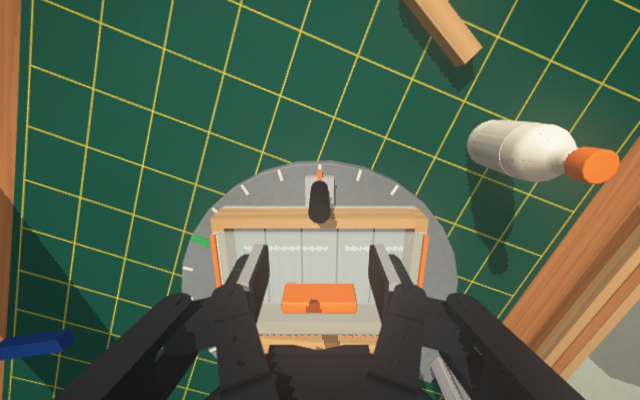

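Run:
```python
from h import *
c=bot.get_calibration("wrist");np.set_printoptions(precision=1,suppress=True)
print(proj(c,[[555,117.6,105],[555,117.6,30],[554.7,117.5,132.7],[554.7,117.5,71]]))
W=cloud(c,np.load("b_w.npz")["d"])
for v in range(165,230,6): print(v,W[v,319])
```

```text
[[316.9 212.6]
 [317.1 186.7]
 [316.3 226.8]
 [316.7 199. ]]
165 [549.1 138.5  22.9]
171 [550.7 134.4  31.8]
177 [553.  128.4  31.4]
183 [553.7 126.3  47. ]
189 [553.6 126.4  68.2]
195 [553.5 126.4  86.2]
201 [553.6 126.2 101.4]
207 [554.7 123.1 106.3]
213 [556.6 118.3 106.2]
219 [558.6 112.9 104.8]
225 [567.4  90.2  61.3]
```

Call:
{"fn": "send_rows", "kwargs": {"commands": [[[0,0,0.5,0],[0,0,0.5,0],[0,0,0.5,0],[0,0,0.5,0],[0,0,0.1,0],[0,0,0,0]]]}}

```text
time: 1.58
tcp_pos: [555.4, 117.5, 70.8]
eef_rot: [-3.141, -0.0, 1.936]
contact_force: [0.2, 0.1, 0.1]
gripper_width: 55.8
```

Call:
{"fn": "send_rows", "kwargs": {"commands": [[[0,0,0,0],[0,0,0,0],[0,0,0,0],[0,0,0,0],[0,0,0,0],[0,0,0,0]]], "grip": -1, "force": 40}}

```text
time: 2.08
tcp_pos: [555.9, 117.6, 71.4]
eef_rot: [3.141, 0.0, 1.937]
contact_force: [-0.4, 0.2, 0.4]
gripper_width: 0.2
```

Run:
```python
from h import *
grab("wrist","c_w"); grab("side","c_s")
c=bot.get_calibration("wrist");np.set_printoptions(precision=1,suppress=True)
print(bot.read_state()["gripper_width"],proj(c,[[555,117.6,105],[555,117.6,30]]))
```

```text
0.1901134869947382 [[317.1 252.5]
 [317.5 208. ]]
```

View pics/c_w.png

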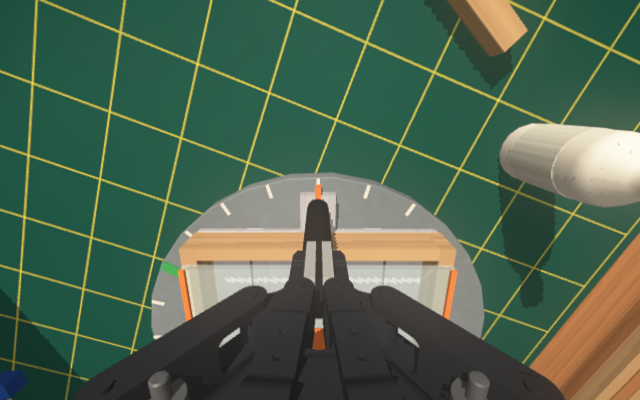

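View pics/c_s.png

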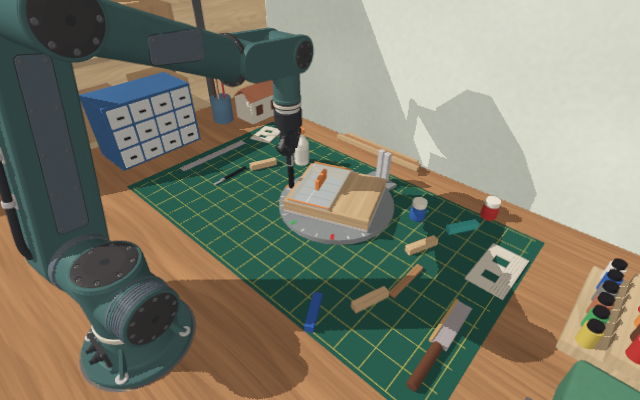

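Run:
```python
from h import *
c=bot.get_calibration("wrist");np.set_printoptions(precision=1,suppress=True)
W=cloud(c,np.load("c_w.npz")["d"])
for v in range(190,310,6): print(v,W[v,318], W[v,328])
s=bot.read_state();print(s["tcp_pos"],s["eef_rot"]);print(proj(c,[s["tcp_pos"],s["tcp_pos"]+[0,0,19]]))
im=np.load("c_w.npz")["im"];cv2.imwrite("pics/c_z.png",cv2.resize(im[150:350,220:420,::-1],(600,600)))
im=np.load("c_s.npz")["im"];cv2.imwrite("pics/c_sz.png",cv2.resize(im[100:240,220:420,::-1],(800,560)))
```

```text
190 [549.7 132.5  30.5] [559.  132.3  18.8]
196 [551.7 127.5  29.6] [559.6 130.   28.3]
202 [552.  126.5  41.9] [561.4 125.3  28.9]
208 [552.2 126.   54. ] [562.6 122.   33.9]
214 [552.1 126.4  67.1] [561.1 124.   53.4]
220 [552.2 126.1  77.3] [560.4 124.7  67.2]
226 [552.3 126.1  87.1] [559.8 125.   78.7]
232 [552.4 125.7  95. ] [559.5 125.   88.3]
238 [552.6 125.3 102.3] [559.1 125.2  97.5]
244 [551.2 129.  117.4] [556.3 130.5 116.6]
250 [551.1 129.2 124.3] [556.1 130.5 123.2]
256 [551.1 129.4 130.6] [555.9 130.5 129.4]
262 [551.2 129.1 135.6] [555.9 130.  134.1]
268 [551.1 129.2 140.9] [555.5 130.5 140.4]
274 [551.4 128.5 144.6] [555.2 130.7 145.6]
280 [551.8 127.4 147.3] [554.7 131.5 151.3]
286 [552.8 124.8 147.6] [554.6 131.4 155.2]
292 [553.8 122.2 148. ] [554.5 131.3 159. ]
298 [555.2 118.7 147.2] [554.7 130.5 161.6]
304 [556.5 115.1 146.3] [554.4 130.9 165.6]
[555.7 117.6  71.2] [3.1 0.  1.9]
[[318.3 228.8]
 [318.3 241.3]]
```

View pics/c_z.png

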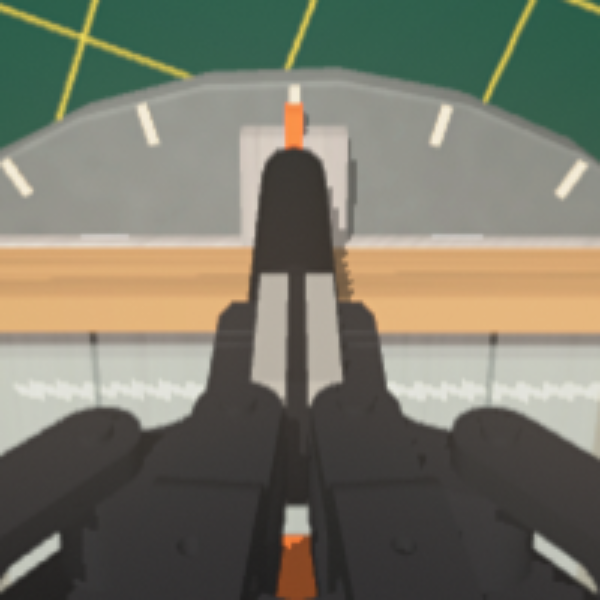

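View pics/c_sz.png

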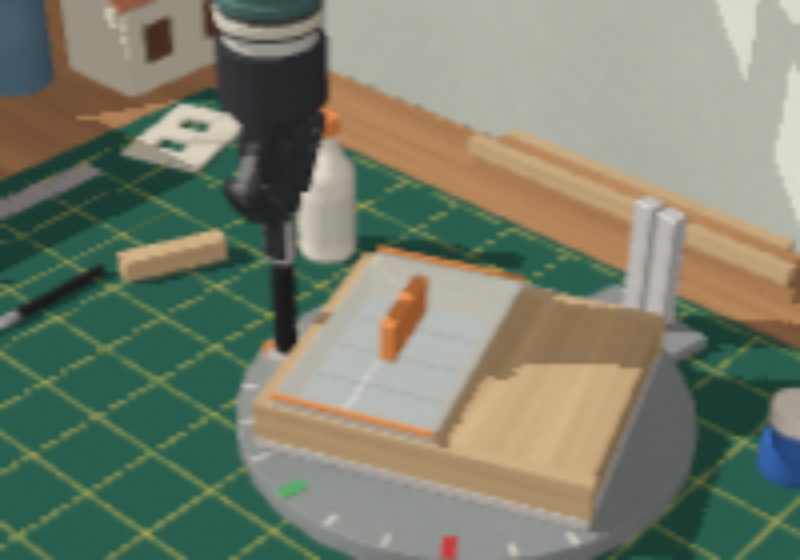

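Run:
```python
from h import *
np.set_printoptions(precision=1,suppress=True)
c=bot.get_calibration("side")
for z in [30,71,90,105,110,120,150]: print(z,proj(c,[555.5,117.6,z]))
w=bot.get_calibration("wrist")["camera_from_world"]; print(-w[:3,:3].T@w[:3,3])
W=cloud(c,np.load("c_s.npz")["d"])
for v in range(130,192,5): print(v,W[v,290],W[v,291])
s=bot.read_state();print(s["contact_force"],s["q"],bot.hold_point_z)
```

```text
30 [[290.9 186.1]]
71 [[290.4 175. ]]
90 [[290.1 169.7]]
105 [[289.9 165.4]]
110 [[289.9 164. ]]
120 [[289.7 161.1]]
150 [[289.3 152.1]]
[526.2 194.6 252. ]
130 [534.7  88.7 238.5] [538.5  88.8 237.1]
135 [545.1 100.5 215.3] [546.4  98.  215.7]
140 [543.2  99.4 201.1] [543.9  96.2 202. ]
145 [545.4 102.6 183.3] [546.   99.2 184.4]
150 [546.1 104.4 166.4] [547.  101.2 167.2]
155 [536.4  95.  158.2] [550.4 105.7 147.6]
160 [546.8 107.  132.1] [551.1 107.4 129.9]
165 [550.6 112.  111.1] [552.  109.4 111.6]
170 [546.9 109.1  96.9] [551.  109.3  94.7]
175 [546.2 109.5  79.4] [551.  110.2  76.6]
180 [548.1 112.6  59. ] [549.1 109.2  60. ]
185 [546.6 112.   41.6] [549.1 110.3  41.1]
190 [541.8 107.9  27.6] [nan nan nan]
[-0.2 -0.3  0.3] [ 0.1  0.2  1.5 -0.   1.4 -0.3] 18.700000000000003
```

Run:
```python
from h import *
np.set_printoptions(precision=1,suppress=True)
for tag in ["a_wrist","b_w","c_w"]:
    A=np.load(tag+".npz"); c=bot.get_calibration("wrist")
    d=A["d"]; 
    # camera-frame pts
    v,u=np.nonzero((d>0)&(d<260)); n=und(c["intrinsics"],c["D"],np.c_[u,v]); z=d[v,u]; P=np.c_[n[:,0]*z,-n[:,1]*z,-z]
    i=np.argsort(d[v,u])[-1]
    m=(abs(P[:,0])<70)
    T=c["camera_from_world"]
    tilt=np.arctan2(0.3165,0.9486)
    # tool axis height below camera: rotate about cam x
    dn=-(P[:,2]*np.cos(tilt)-P[:,1]*np.sin(tilt)*1)
    dn2=-(P[:,2]*np.cos(tilt)+P[:,1]*np.sin(tilt))
    print(tag,d[d>0].min(),[ (np.sort(x[m])[-20]) for x in (dn,dn2)])
```

```text
a_wrist 61.696064 [np.float64(273.01745077487004), np.float64(201.47938133844679)]
b_w 61.51195 [np.float64(245.48378188491407), np.float64(277.82109617818355)]
c_w 61.668797 [np.float64(253.1305924684079), np.float64(261.411595371276)]
```

Run:
```python
from h import *
np.set_printoptions(precision=1,suppress=True)
for tag,tz in [("a_wrist",193),("b_w",133)]:
    A=np.load(tag+".npz"); c=bot.get_calibration("wrist"); 
    if tag=="a_wrist":
        c=dict(c); c["camera_from_world"]=np.array([[ 9.99998363e-01, -3.34485778e-04, -1.77842716e-03,-5.48960526e+02],[-2.45554942e-04,9.48597238e-01,-3.16485735e-01,4.02921277e+01],[1.79287106e-03,3.16485653e-01,9.48595602e-01,-3.81796734e+02],[0,0,0,1]])
    else: c["camera_from_world"]=A["T"]
    W=cloud(c,A["d"])
    u=(232,408) if tag=="a_wrist" else (262,375)
    for x in u:
        print(tag,x,[ (v,W[v,x].round(0)) for v in range(240,300,6)])
im=np.load("a_wrist.npz")["im"]; cv2.imwrite("pics/az.png",cv2.resize(im[220:340,150:480,::-1],(792,288)))
```

```text
a_wrist 232 [(240, array([ 423., -105.,    1.])), (246, array([ 422., -115.,    2.])), (252, array([ 421., -125.,    1.])), (258, array([507.,  11., 251.])), (264, array([507.,   8., 252.])), (270, array([507.,   5., 253.])), (276, array([507.,   2., 254.])), (282, array([507.,   0., 255.])), (288, array([507.,  -4., 255.])), (294, array([507.,  -6., 257.]))]
a_wrist 408 [(240, array([659., -76.,  59.])), (246, array([660., -84.,  59.])), (252, array([661., -93.,  59.])), (258, array([593.,  12., 253.])), (264, array([592.,  11., 256.])), (270, array([592.,   8., 257.])), (276, array([592.,   5., 258.])), (282, array([592.,   2., 258.])), (288, array([592.,  -0., 260.])), (294, array([592.,  -3., 260.]))]
b_w 262 [(240, array([519.,  58.,  65.])), (246, array([523., 118., 181.])), (252, array([524., 119., 187.])), (258, array([525., 117., 190.])), (264, array([526., 115., 192.])), (270, array([527., 112., 192.])), (276, array([528., 111., 195.])), (282, array([529., 108., 195.])), (288, array([530., 105., 196.])), (294, array([531., 102., 196.]))]
b_w 375 [(240, array([621.,  98.,  66.])), (246, array([578., 140., 181.])), (252, array([577., 139., 187.])), (258, array([577., 137., 190.])), (264, array([578., 135., 192.])), (270, array([579., 132., 192.])), (276, array([580., 130., 194.])), (282, array([581., 128., 195.])), (288, array([582., 125., 197.])), (294, array([583., 122., 197.]))]
```

View pics/az.png

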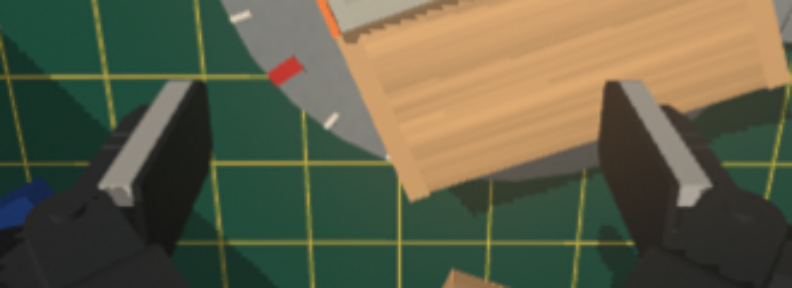

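Call:
{"fn": "send_rows", "kwargs": {"commands": [[[0,0,0,0],[0,0,0,0],[0,0,0,0],[0,0,0,0],[0,0,0,0],[0,0,0.3,0],[0,0,0.3,0],[0,0,0.4,0],[0,0,0.4,0],[0,0,0,0]]], "grip": 0.3}}

```text
time: 3.02
tcp_pos: [552.6, 117.2, 24.5]
eef_rot: [-3.134, -0.002, 1.937]
contact_force: [-0.6, 0.5, -0.7]
gripper_width: 55.3
```

Call:
{"fn": "send_rows", "kwargs": {"commands": [[[0,0,0,0],[0,0,0,0],[0,0,0,0],[0,0,0,0],[0,0,0,0],[0,0,0,0]]], "grip": -1, "force": 40}}

```text
time: 3.52
tcp_pos: [555.7, 117.5, 29.8]
eef_rot: [3.141, 0.0, 1.937]
contact_force: [-1.4, -0.5, 2.9]
gripper_width: 17.1
```

Run:
```python
from h import *
grab("wrist","d_w"); s=bot.read_state();print(s["tcp_pos"],s["gripper_width"],s["contact_force"])
```

```text
[555.74149524 117.51589636  29.79040212] 17.03362075189835 [-2.63464883 -0.78072451  3.37929071]
```

View pics/d_w.png

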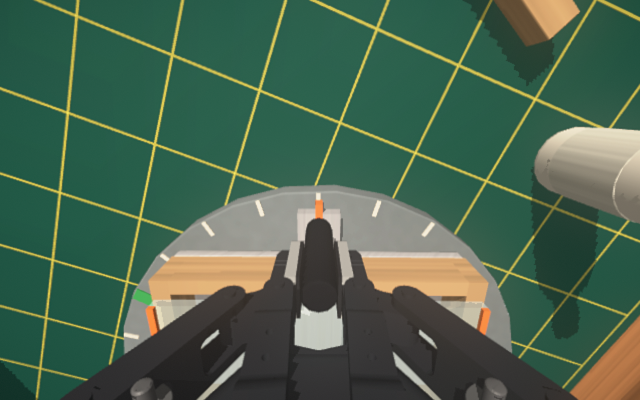

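Call:
{"fn": "send_rows", "kwargs": {"commands": [[[-0.007,-0.253,0,-0.5],[-0.007,-0.253,0,-0.5],[-0.007,-0.253,0,-0.5],[-0.007,-0.253,0,-0.5],[-0.007,-0.253,0,-0.5],[-0.007,-0.253,0,-0.5],[-0.007,-0.253,0,-0.5],[-0.007,-0.253,0,-0.5],[-0.007,-0.253,0,-0.5],[-0.007,-0.253,0,-0.5]]]}}

```text
time: 4.4
tcp_pos: [494.7, 74.1, 29.7]
eef_rot: [3.14, -0.001, 2.464]
contact_force: [-3.5, 0.8, 3.9]
gripper_width: 16.8
```

Call:
{"fn": "send_rows", "kwargs": {"commands": [[[-0.007,-0.253,0,-0.5],[-0.007,-0.253,0,-0.5],[-0.007,-0.253,0,-0.5],[-0.007,-0.253,0,-0.5],[-0.007,-0.253,0,-0.5],[-0.007,-0.253,0,-0.5],[-0.007,-0.253,0,-0.5],[-0.007,-0.253,0,-0.5],[-0.007,-0.253,0,-0.5],[-0.007,-0.253,0,-0.5],[0,0,0,0],[0,0,0,0]]]}}

```text
time: 5.4
tcp_pos: [463.0, 4.6, 29.7]
eef_rot: [-3.141, -0.003, 2.984]
contact_force: [-7.8, 0.2, 6.5]
gripper_width: 16.9
```

Run:
```python
from h import *
grab("wrist","e_w"); s=bot.read_state();print(s["tcp_pos"],s["eef_rot"],s["gripper_width"],s["contact_force"])
d=s["tcp_pos"][:2]-[607,-17.75];print(np.hypot(*d),np.degrees(np.arctan2(d[1],d[0])))
```

```text
[462.94588857   4.59490348  29.70346185] [-3.14108049e+00 -3.01157859e-03  2.98421291e+00] 16.88926636946886 [-6.66060135  0.54197555  6.52790583]
145.77682164879576 171.1828521234384
```

View pics/e_w.png

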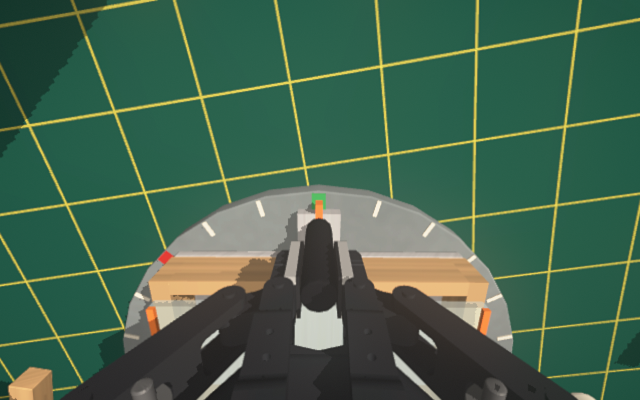

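Call:
{"fn": "send_rows", "kwargs": {"commands": [[[0,0,0,0],[0,0,0,0],[0,0,0,0],[0,0,-0.5,0],[0,0,-1,0],[0,0,-1,0],[0,0,-1,0],[0,0,-0.5,0]]], "grip": 0.3}}

```text
time: 6.12
tcp_pos: [466.8, 4.6, 153.4]
eef_rot: [3.141, 0.007, 2.985]
contact_force: [1.1, -0.5, 0.4]
gripper_width: 55.0
```

Call:
{"fn": "send_rows", "kwargs": {"commands": [[[-1,0,0,1],[-1,0.1,0,1],[-1,0.2,0,1],[0,0,0,1],[0,0,0,1],[0,0,0,1],[0,0,0,1],[0,0,0,1],[0,0,0,1],[0,0,0,1],[0,0,0,1],[0,0,0,1]]]}}

```text
time: 7.12
tcp_pos: [554.5, -9.9, 148.8]
eef_rot: [3.141, 0.0, 1.723]
contact_force: [-0.1, -0.0, 0.1]
gripper_width: 55.3
```

Call:
{"fn": "send_rows", "kwargs": {"commands": [[[0,0,0,1],[0,0,0,1],[0,0,0,1],[0,0,0,0],[0,0,0,0]]]}}

```text
time: 7.53
tcp_pos: [554.3, -9.9, 148.9]
eef_rot: [3.141, -0.0, 1.416]
contact_force: [0.4, 0.5, -0.5]
gripper_width: 55.6
```

Run:
```python
from h import *
np.set_printoptions(precision=1,suppress=True)
c,im,d=grab("wrist","f_w"); s=bot.read_state();print(s["tcp_pos"],s["eef_rot"],s["gripper_width"],s["contact_force"])
W=cloud(c,d);h=cv2.cvtColor(im,cv2.COLOR_RGB2HSV)
fin=((W[...,2]>75)&(W[...,2]<105)&(h[...,0]<16)&(h[...,1]>150))
q=W[fin];t=q[q[:,2]>93]
R=np.radians(-9); ex=np.array([np.cos(R),np.sin(R)]);ey=np.array([-ex[1],ex[0]])
for a in (q,t):
    r=a[:,:2]-[607,-17.75]; print(len(a),a.mean(0),np.percentile(r@ex,[2,50,98]),np.percentile(r@ey,[2,50,98]))
```

```text
[554.3  -9.9 148.9] [ 3.1 -0.   1.4] 55.5798098722268 [ 0.5 -0.5  0. ]
995 [558.5  -5.5  97. ] [-54.9 -49.8 -44.6] [-31.8   5.4  35.1]
950 [558.2  -7.   97.7] [-54.9 -49.8 -44.6] [-32.    4.   34.6]
```

View pics/f_w.png

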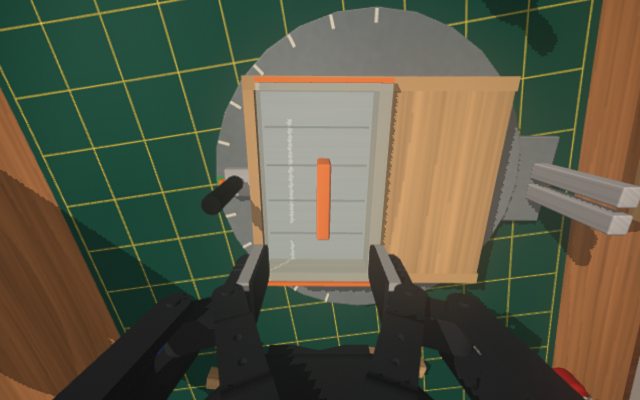

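Call:
{"fn": "send_rows", "kwargs": {"commands": [[[0,0.11,0.5,0],[0,0,0.9,0],[0,0,1,0],[0,0,0.9,0],[0,0,0.4,0],[0,0,0.24,0],[0,0,0,0],[0,0,0,0]]]}}

```text
time: 8.25
tcp_pos: [558.3, -10.6, 32.0]
eef_rot: [3.14, -0.0, 1.414]
contact_force: [0.2, 0.4, 0.1]
gripper_width: 55.8
```

Call:
{"fn": "send_rows", "kwargs": {"commands": [[[0,0,0,0],[0,0,0,0],[0,0,0,0],[0,0,0,0],[0,0,0,0]]], "grip": -1}}

```text
time: 8.67
tcp_pos: [558.3, -10.6, 32.3]
eef_rot: [3.139, -0.0, 1.414]
contact_force: [-0.5, -0.7, 3.9]
gripper_width: 11.5
```

Call:
{"fn": "send_rows", "kwargs": {"commands": [[[0,0.39,0,0],[0,0.39,0,0],[0,0.39,0,0],[0,0.39,0,0],[0,0.39,0,0],[0,0.39,0,0],[0,0.39,0,0],[0,0.39,0,0],[0,0.39,0,0],[0,0.39,0,0],[0,0.05,0,0],[0,0,0,0]]]}}

```text
time: 9.67
tcp_pos: [662.3, -27.4, 32.1]
eef_rot: [-3.113, 0.002, 1.414]
contact_force: [-36.8, 3.1, 22.0]
gripper_width: 11.1
```

Call:
{"fn": "send_rows", "kwargs": {"commands": [[[0,0.03,0,0],[0,0.03,0,0],[0,0,0,0]]]}}

```text
time: 9.92
tcp_pos: [662.2, -27.4, 32.1]
eef_rot: [-3.11, 0.002, 1.415]
contact_force: [-39.0, 3.8, 23.5]
gripper_width: 11.2
```

Call:
{"fn": "send_rows", "kwargs": {"commands": [[[0,-0.2,0,0],[0,-0.25,0,0],[0,0,0,0],[0,0,0,0]]]}}

```text
time: 10.25
tcp_pos: [663.0, -27.5, 32.2]
eef_rot: [3.14, 0.0, 1.414]
contact_force: [-0.4, -0.2, 4.6]
gripper_width: 11.3
```

Run:
```python
from h import *
np.set_printoptions(precision=1,suppress=True)
for n in ["wrist","scene","side"]: grab(n,"g_"+n)
im=np.load("g_scene.npz")["im"]; cv2.imwrite("pics/g_scz.png",cv2.resize(im[150:290,210:390,::-1],(792,616)))
im=np.load("g_side.npz")["im"]; cv2.imwrite("pics/g_sdz.png",cv2.resize(im[100:260,260:440,::-1],(675,600)))
s=bot.read_state();print(s["tcp_pos"],s["eef_rot"],s["gripper_width"],s["contact_force"])
```

```text
[663.4 -27.5  32.2] [3.1 0.  1.4] 11.418844874334765 [-2.8 -0.8  6.6]
```

View pics/g_scz.png

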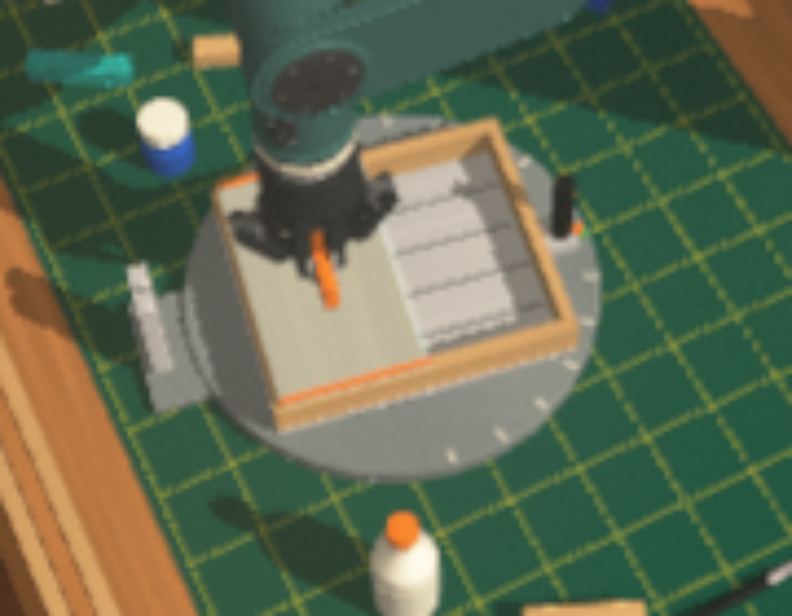

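View pics/g_wrist.png

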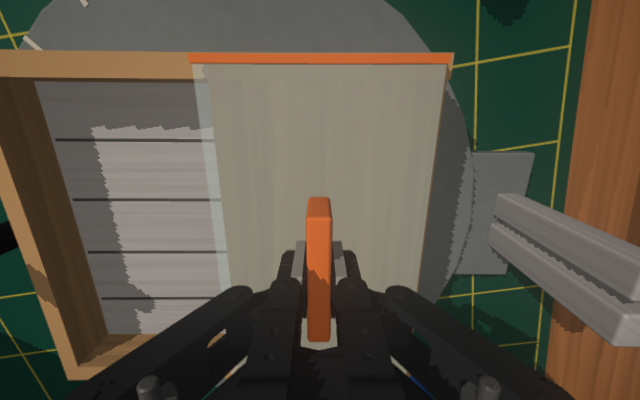

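View pics/g_sdz.png

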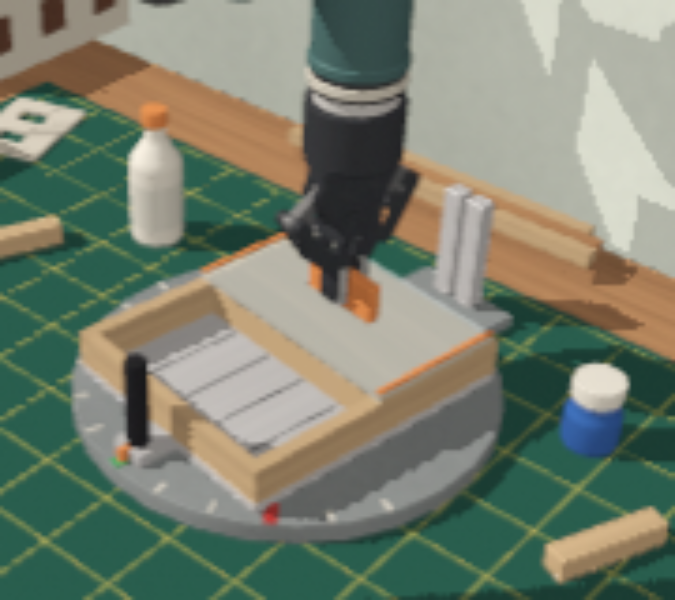

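Call:
{"fn": "send_rows", "kwargs": {"commands": [[[0,0,0,0],[0,0,0,0],[0,0,0,0],[0,0,-0.5,0],[0,0,-1,0],[0,0,-1,0],[0,0,-1,0],[0,0,-0.8,0],[-1,0,0,0],[-1,0,0,0],[-1,0,0,0],[-1,0,0,0]]], "grip": 0.3}}

```text
time: 11.4
tcp_pos: [644.0, -146.6, 159.4]
eef_rot: [-3.142, -0.0, 1.415]
contact_force: [0.4, 0.0, -0.5]
gripper_width: 55.3
```

Call:
{"fn": "send_rows", "kwargs": {"commands": [[[-1,0,0,0],[-1,0,0,0],[-1,0,0,0],[-1,-0.06,0,0],[0,0,0,-1],[0,0,0,-1],[0,0,0,-1],[0,0,0,-1],[0,0,0,-1],[0,0,0,-1],[0,0,0,-1],[0,0,0,-1]]]}}

```text
time: 12.4
tcp_pos: [623.6, -263.9, 158.9]
eef_rot: [-3.141, -0.001, 2.257]
contact_force: [-0.6, -0.4, -0.0]
gripper_width: 55.6
```

Call:
{"fn": "send_rows", "kwargs": {"commands": [[[0,0,0,-1],[0,0,0,-1],[0,0,0,-1],[0,0,0,-1],[0,0,0,-0.7],[0,0,0,0],[0,0,0,0]]]}}

```text
time: 12.98
tcp_pos: [623.6, -263.9, 159.1]
eef_rot: [3.141, -0.001, 2.742]
contact_force: [0.8, -1.0, -0.3]
gripper_width: 55.5
```

```bash
cat >> h.py <<'E'
def strips(c,im,d,zl=12,zh=27):
    w=cloud(c,d); z=w[...,2]
    h=cv2.cvtColor(im,cv2.COLOR_RGB2HSV)
    wood=(h[...,0]<22)&(h[...,1]>60)
    m=((z>zl)&(z<zh)&wood).astype(np.uint8); m=cv2.morphologyEx(m,cv2.MORPH_OPEN,np.ones((3,3)))
    k,l,s,ce=cv2.connectedComponentsWithStats(m); out=[]
    for i in range(1,k):
        if s[i,4]>80:
            q=w[l==i]; zt=np.percentile(q[:,2],60); q=q[q[:,2]>zt-4]
            (cx,cy),(a,b),an=cv2.minAreaRect(q[:,:2].astype(np.float32))
            if a<b: an+=90; a,b=b,a
            an=(an+90)%180-90
            out.append((cx,cy,zt,a,b,an)); print("strip? c=(%.1f,%.1f) z=%.1f %.0fx%.0f yaw=%.1f px=%s n=%d"%(cx,cy,zt,a,b,an,s[i][:4],s[i,4]))
    return out
def delta(tx,ty):
    s=bot.read_state();p=s["tcp_pos"];y=s["eef_rot"][2]
    d=np.array([tx-p[0],ty-p[1]]);ex=np.array([np.cos(y),np.sin(y)]);ey=np.array([np.sin(y),-np.cos(y)])
    print("tcp",p.round(1),"yangle %.1f"%(np.degrees(y)-90),"tool dx,dy mm %.1f %.1f units %.3f %.3f"%(d@ex,d@ey,d@ex/30,d@ey/30))
E
python3 - <<'E'
from h import *
c,im,d=grab("wrist","i_w"); strips(c,im,d); delta(618,-299)
E
```

```text
strip? c=(367.2,-465.0) z=21.2 43x21 yaw=2.1 px=[ 0  0 52 48] n=1199
strip? c=(422.1,-310.4) z=20.9 21x19 yaw=72.1 px=[180   0  27  24] n=549
strip? c=(452.2,-446.3) z=14.0 129x8 yaw=2.0 px=[ 57  36  82 118] n=828
strip? c=(617.9,-297.1) z=20.9 89x20 yaw=-22.7 px=[280 146  20  75] n=1304
strip? c=(642.8,-639.2) z=21.1 186x6 yaw=-0.2 px=[ 10 239 100 112] n=1654
strip? c=(907.0,58.8) z=21.3 20x3 yaw=-88.0 px=[629 274  11  12] n=108
strip? c=(907.1,-53.2) z=21.4 113x5 yaw=89.0 px=[497 293  94  30] n=830
strip? c=(845.3,-366.1) z=20.9 38x12 yaw=60.6 px=[299 338  27  11] n=196
tcp [ 623.6 -263.9  159.3] yangle 67.1 tool dx,dy mm -8.5 -34.5 units -0.284 -1.150
```

View pics/i_w.png

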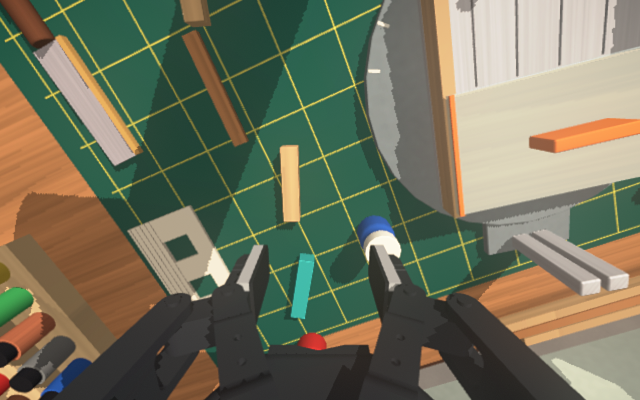

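Call:
{"fn": "send_rows", "kwargs": {"commands": [[[-0.13,-0.55,0,0],[-0.13,-0.54,0,0],[0,0,1,0],[0,0,1,0],[0,0,1,0],[0,0,1,0],[0,0,0.7,0],[0,0,0,0],[0,0,0,0]]], "grip": 0.1}}

```text
time: 13.78
tcp_pos: [616.6, -298.0, 17.0]
eef_rot: [3.141, -0.004, 2.742]
contact_force: [-0.2, 0.1, 0.1]
gripper_width: 47.2
```

Run:
```python
from h import *
c,im,d=grab("wrist","j_w"); strips(c,im,d); delta(617.9,-297.1)
W=cloud(c,d); np.set_printoptions(precision=1,suppress=True)
```

```text
strip? c=(491.1,-444.7) z=13.9 52x9 yaw=2.7 px=[  0 100  61  80] n=884
strip? c=(628.0,-302.8) z=21.0 68x18 yaw=-22.2 px=[306 201  25  87] n=725
tcp [ 618.2 -298.6   19.6] yangle 67.1 tool dx,dy mm 0.9 1.2 units 0.029 0.041
```

View pics/j_w.png

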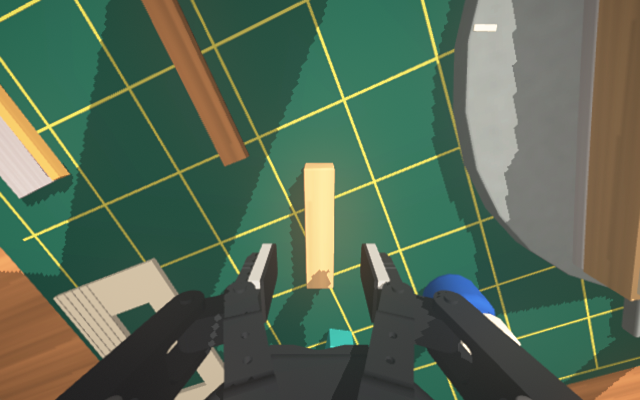

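Call:
{"fn": "send_rows", "kwargs": {"commands": [[[0.03,0.04,0.5,0],[0,0,0.5,0],[0,0,0.4,0],[0,0,0.25,0],[0,0,0.2,0],[0,0,0,0],[0,0,0,0]]]}}

```text
time: 14.42
tcp_pos: [618.0, -295.9, -36.2]
eef_rot: [-3.142, 0.001, 2.744]
contact_force: [-0.6, 0.3, -0.0]
gripper_width: 47.1
```

Call:
{"fn": "send_rows", "kwargs": {"commands": [[[0,0,0,0],[0,0,0,0],[0,0,0,0],[0,0,0,0],[0,0,0,0]]], "grip": -1, "force": 50}}

```text
time: 14.83
tcp_pos: [618.5, -296.1, -35.3]
eef_rot: [-3.141, 0.002, 2.744]
contact_force: [0.1, 0.2, 3.7]
gripper_width: 18.8
```

Run:
```python
from h import *
c,im,d=grab("side","k_s");grab("wrist","k_w"); cv2.imwrite("pics/k_sz.png",cv2.resize(im[150:300,340:520,::-1],(720,600)))
```

```text
(no output)
```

View pics/k_sz.png

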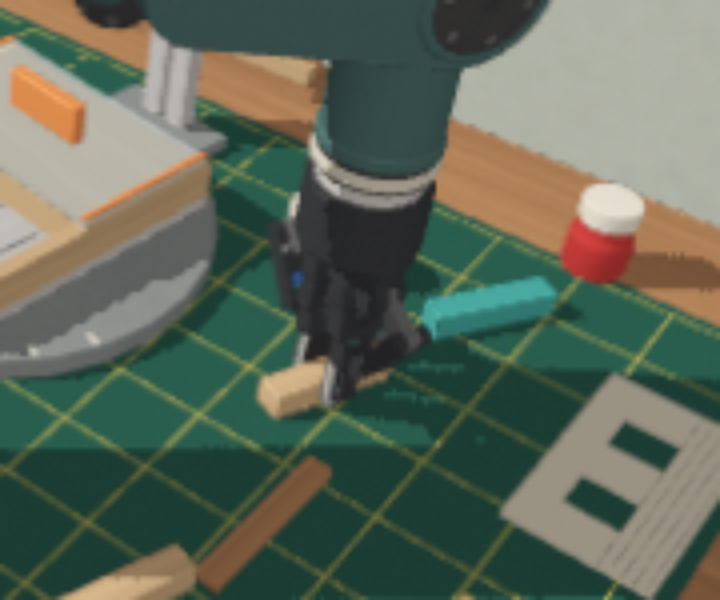

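View pics/k_w.png

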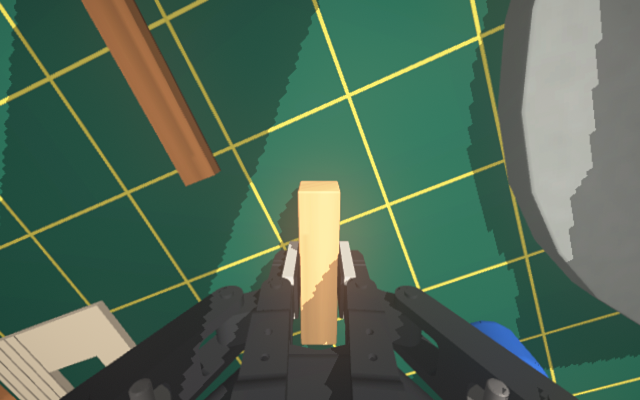

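Call:
{"fn": "send_rows", "kwargs": {"commands": [[[0,0,-0.5,0],[0,0,-1,0],[0,0,-1,0],[0,0,-1,0],[0,0,-1,0],[0,0,-0.3,0],[0,0,0,0]]]}}

```text
time: 15.52
tcp_pos: [619.4, -296.7, 111.3]
eef_rot: [-3.141, 0.007, 2.744]
contact_force: [0.7, 0.2, -0.0]
gripper_width: 18.5
```

Run:
```python
from h import *
np.set_printoptions(precision=1,suppress=True)
c=bot.get_calibration("wrist");A=np.load("g_wrist.npz");c["camera_from_world"]=A["T"]
P=plane(c,[(130,140),(150,199.5),(160,251.5),(165,298)],28)[:,:2]-[607,-17.75]
R=np.radians(-9); ex=np.array([np.cos(R),np.sin(R)]);ey=np.array([-ex[1],ex[0]])
print(np.c_[P@ex,P@ey])
for a,b in [((60,140),(210,140)),((75,199.5),(215,199.5)),((105,298),(225,298))]:
    q=plane(c,[a,b],28); e=q[1]-q[0]; print("line dir",np.degrees(np.arctan2(e[1],e[0])))
# wall inner-foot left and top
P=plane(c,[(36,82),(107,332)],28)[:,:2]-[607,-17.75]; print(np.c_[P@ex,P@ey])
# post-side wall inner top edge
delta(542.3,-68.3); s=bot.read_state(); print(s["gripper_width"],s["contact_force"])
grab("wrist","l_w")
```

```text
[[-64.2  59.6]
 [-59.2  19.4]
 [-59.4 -20.8]
 [-62.6 -61.3]]
line dir -8.812489711629635
line dir -9.051783623176467
line dir -9.458528127245003
[[-112.1   93.4]
 [-114.3  -93.5]]
tcp [ 619.4 -296.7  111.3] yangle 67.2 tool dx,dy mm 159.6 180.7 units 5.320 6.022
18.509663764771936 [ 0.7  0.2 -0. ]
```

View pics/l_w.png

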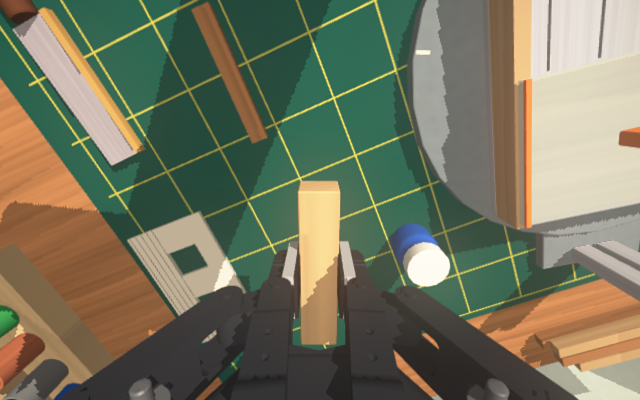

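Call:
{"fn": "send_rows", "kwargs": {"commands": [[[0.665,0.753,0,0],[0.665,0.753,0,0],[0.665,0.753,0,0],[0.665,0.753,0,0],[0.665,0.753,0,0],[0.665,0.753,0,0],[0.665,0.753,0,0],[0.665,0.753,0,0],[0,0,0,-0.76],[0,0,0,-0.76],[0,0,0,-0.76],[0,0,0,0]]]}}

```text
time: 16.57
tcp_pos: [538.4, -66.4, 103.6]
eef_rot: [3.141, -0.006, 2.984]
contact_force: [-0.5, 0.4, -0.5]
gripper_width: 19.0
```

Run:
```python
from h import *
grab("wrist","m_w");delta(542.0,-68.3); s=bot.read_state(); print(s["gripper_width"])
```

```text
tcp [538.7 -66.7 104. ] yangle 80.8 tool dx,dy mm -3.5 -1.1 units -0.117 -0.037
18.913960549042447
```

View pics/m_w.png

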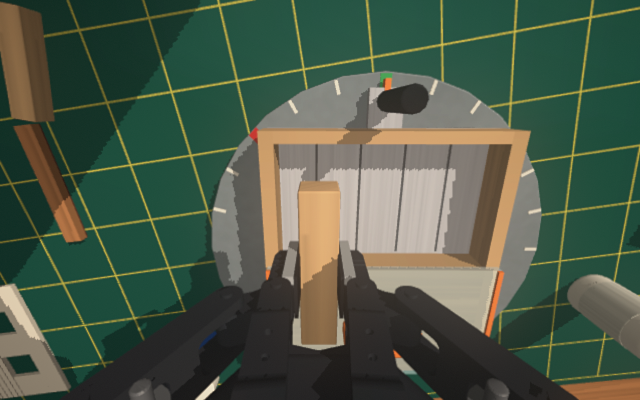

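Call:
{"fn": "send_rows", "kwargs": {"commands": [[[-0.117,-0.037,0.3,0],[0,0,0.8,0],[0,0,0.8,0],[0,0,0.6,0],[0,0,0.5,0],[0,0,0.3,0],[0,0,0.2,0],[0,0,0.15,0],[0,0,0,0],[0,0,0,0]]]}}

```text
time: 17.45
tcp_pos: [544.4, -69.0, -1.7]
eef_rot: [-3.142, 0.001, 2.982]
contact_force: [0.9, -0.6, 0.3]
gripper_width: 18.7
```

Run:
```python
from h import *
grab("wrist","n_w");delta(542.0,-68.3); s=bot.read_state(); print(s["gripper_width"],s["contact_force"])
```

```text
tcp [544.7 -69.1  -1.2] yangle 80.9 tool dx,dy mm 2.8 0.3 units 0.093 0.011
19.05939614121546 [ 0.25871284 -0.84815585 -0.53928296]
```

View pics/n_w.png

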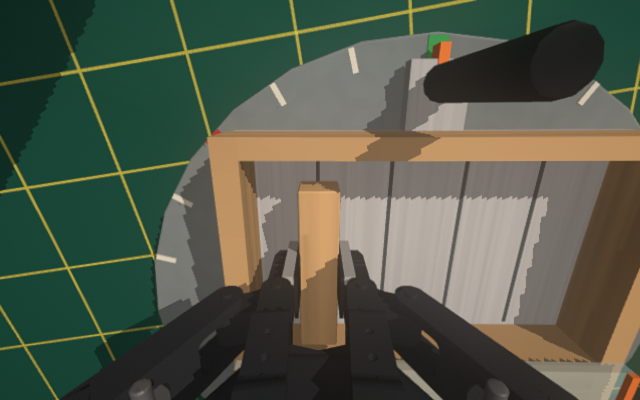

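Call:
{"fn": "send_rows", "kwargs": {"commands": [[[0.09,0,0.08,0],[0,0,0.09,0],[0,0,0,0],[0,0,0,0]]]}}

```text
time: 17.83
tcp_pos: [541.2, -68.4, -7.2]
eef_rot: [-3.142, 0.0, 2.982]
contact_force: [-0.4, 0.2, -0.1]
gripper_width: 18.7
```

Call:
{"fn": "send_rows", "kwargs": {"commands": [[[0,0,0,0],[0,0,0,0],[0,0,0,0],[0,0,-0.3,0],[0,0,-0.7,0],[0,0,-1,0],[0,0,-1,0],[0,0,-1,0],[0,0,-1,0],[0,0,0,0]]], "grip": -0.34}}

```text
time: 18.67
tcp_pos: [545.4, -69.4, 151.8]
eef_rot: [-3.141, 0.015, 2.983]
contact_force: [1.3, -0.0, 0.8]
gripper_width: 28.4
```

Run:
```python
from h import *
c,im,d=grab("wrist","o_w");strips(c,im,d,42,56);delta(390,-302);
c,im,d=grab("side","o_s");strips(c,im,d);strips(c,im,d,42,56)
```

```text
strip? c=(586.2,62.6) z=49.8 143x71 yaw=-48.3 px=[376 128 105 106] n=1123
strip? c=(541.6,-67.5) z=48.9 89x20 yaw=-8.9 px=[309 138  20  84] n=1597
strip? c=(599.6,-63.5) z=48.1 96x4 yaw=79.1 px=[287 229  88   4] n=346
tcp [544.1 -69.1 148.5] yangle 80.9 tool dx,dy mm 115.2 -254.4 units 3.841 -8.480
strip? c=(600.0,300.7) z=20.0 90x25 yaw=-24.2 px=[250 158  26   9] n=120
strip? c=(908.2,-65.5) z=20.6 97x12 yaw=-84.5 px=[392 159  27  14] n=102
strip? c=(387.6,-301.1) z=21.1 90x21 yaw=-18.4 px=[352 287  37  22] n=355
strip? c=(331.0,-469.2) z=21.0 109x21 yaw=2.2 px=[407 342  35  48] n=638
strip? c=(549.5,-707.2) z=20.9 126x6 yaw=90.0 px=[561 342  79  49] n=446
strip? c=(586.3,77.6) z=50.4 78x8 yaw=-12.1 px=[297 177  22  11] n=81
strip? c=(614.2,-128.7) z=50.4 134x5 yaw=-8.5 px=[351 197  35  20] n=121
strip? c=(541.5,-70.1) z=48.4 89x22 yaw=-8.1 px=[322 203  28  16] n=187
strip? c=(549.4,-734.7) z=49.9 49x9 yaw=85.0 px=[607 355  33  23] n=192
```

View pics/o_w.png

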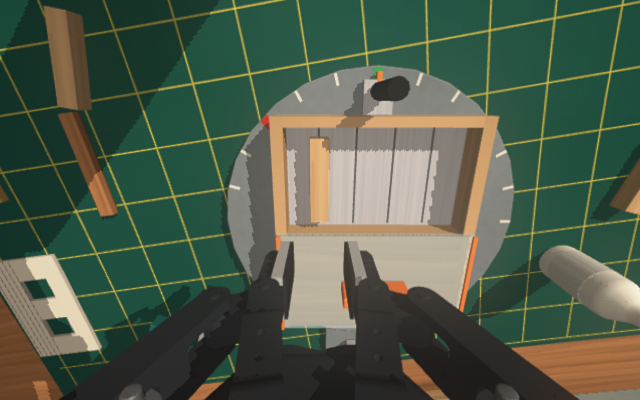

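View pics/o_s.png

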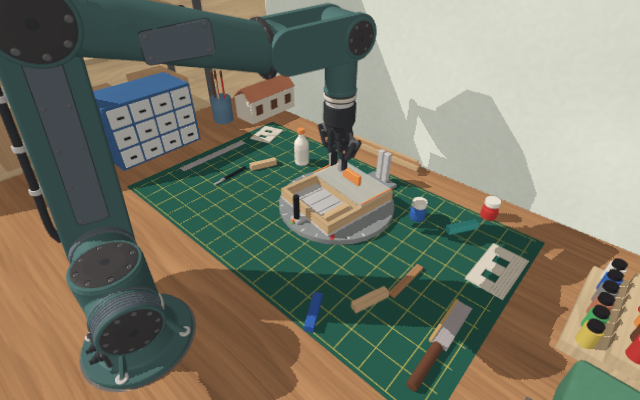

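Call:
{"fn": "send_rows", "kwargs": {"commands": [[[0.436,-0.94,0,0],[0.436,-0.94,0,0],[0.436,-0.94,0,0],[0.436,-0.94,0,0],[0.436,-0.94,0,0],[0.436,-0.94,0,0],[0.436,-0.94,0,0],[0.436,-0.94,0,0],[0.436,-0.94,0,0],[0,0,0.5,0.77],[0,0,0.8,0.78],[0,0,0,0]]], "grip": 0.1}}

```text
time: 19.77
tcp_pos: [381.0, -297.8, 97.5]
eef_rot: [3.136, -0.011, 2.817]
contact_force: [-0.3, 0.5, -0.6]
gripper_width: 47.3
```

Call:
{"fn": "send_rows", "kwargs": {"commands": [[[0,0,0,0],[0,0,0,0]]]}}

```text
time: 19.93
tcp_pos: [384.7, -300.0, 103.6]
eef_rot: [3.141, -0.001, 2.822]
contact_force: [0.8, 0.2, 0.4]
gripper_width: 46.5
```

Run:
```python
from h import *
c,im,d=grab("wrist","p_w");delta(387.6,-301.1);
for t in strips(c,im,d): delta(t[0],t[1])
```

```text
tcp [ 385.2 -300.3  104.4] yangle 71.7 tool dx,dy mm -2.5 0.0 units -0.083 0.000
strip? c=(332.6,-466.5) z=21.4 110x20 yaw=1.8 px=[101 139  77 106] n=2569
strip? c=(387.3,-298.6) z=21.0 90x19 yaw=-18.8 px=[310 148  21  89] n=1625
strip? c=(478.3,-110.7) z=20.1 23x11 yaw=37.7 px=[516 212  17  18] n=200
tcp [ 385.2 -300.3  104.4] yangle 71.7 tool dx,dy mm -2.2 -174.3 units -0.075 -5.810
tcp [ 385.2 -300.3  104.4] yangle 71.7 tool dx,dy mm -1.4 2.3 units -0.047 0.077
tcp [ 385.2 -300.3  104.4] yangle 71.7 tool dx,dy mm -28.8 209.3 units -0.961 6.976
```

View pics/p_w.png

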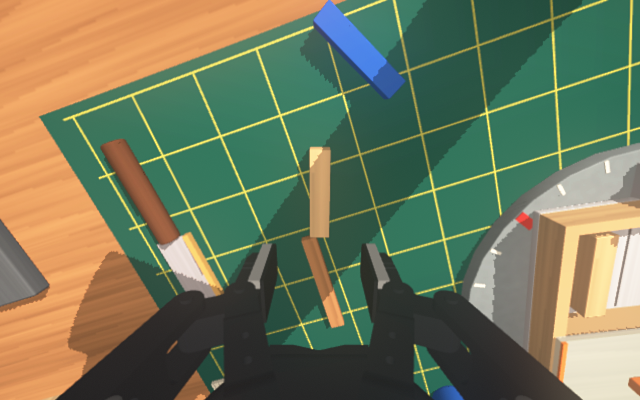

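Call:
{"fn": "send_rows", "kwargs": {"commands": [[[-0.05,0.07,0.5,0],[0,0,1,0],[0,0,1,0],[0,0,0.8,0],[0,0,0.6,0],[0,0,0.4,0],[0,0,0.25,0],[0,0,0.15,0],[0,0,0,0],[0,0,0,0],[0,0,0,0]]]}}

```text
time: 20.9
tcp_pos: [387.8, -299.7, -35.9]
eef_rot: [-3.14, 0.003, 2.82]
contact_force: [0.4, 0.1, 0.1]
gripper_width: 47.1
```

Call:
{"fn": "send_rows", "kwargs": {"commands": [[[0,0,0,0],[0,0,0,0],[0,0,0,0],[0,0,0,0],[0,0,0,0],[0,0,0,0]]], "grip": -1}}

```text
time: 21.4
tcp_pos: [387.5, -299.5, -36.3]
eef_rot: [-3.141, 0.002, 2.82]
contact_force: [0.4, 0.1, 5.1]
gripper_width: 18.8
```

Run:
```python
from h import *
c,im,d=grab("wrist","q_w");delta(387.3,-298.6)
```

```text
tcp [ 387.5 -299.5  -36.3] yangle 71.6 tool dx,dy mm 0.5 0.8 units 0.016 0.027
```

View pics/q_w.png

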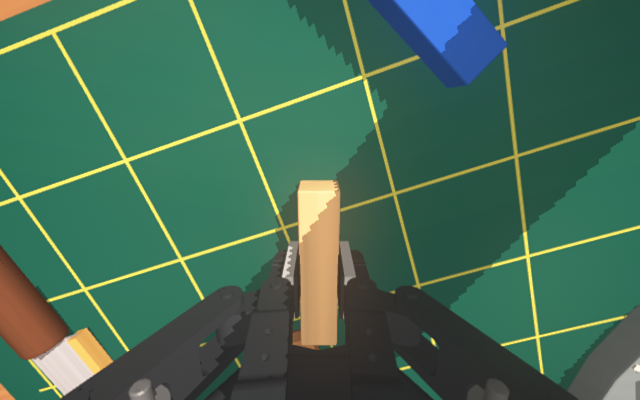

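Call:
{"fn": "send_rows", "kwargs": {"commands": [[[0,0,-0.5,0],[0,0,-1,0],[0,0,-1,0],[0,0,-1,0],[0,0,-1,0],[0,0,-0.3,0],[0,0,0,0],[0,0,0,0]]]}}

```text
time: 22.12
tcp_pos: [386.5, -298.5, 105.8]
eef_rot: [3.141, -0.001, 2.82]
contact_force: [-0.9, -0.2, -0.7]
gripper_width: 18.8
```

Run:
```python
from h import *
delta(553.9,7.9);print(bot.read_state()["gripper_width"])
```

```text
tcp [ 386.5 -298.5  105.8] yangle 71.6 tool dx,dy mm -62.0 343.6 units -2.067 11.454
18.82440948065236
```

Call:
{"fn": "send_rows", "kwargs": {"commands": [[[-0.172,0.955,0,0],[-0.172,0.955,0,0],[-0.172,0.955,0,0],[-0.172,0.955,0,0],[-0.172,0.955,0,0],[-0.172,0.955,0,0],[-0.172,0.955,0,0],[-0.172,0.955,0,0],[-0.172,0.955,0,0],[-0.172,0.955,0,0],[-0.172,0.955,0,0],[-0.172,0.955,0,0]]]}}

```text
time: 23.12
tcp_pos: [552.6, 9.3, 102.9]
eef_rot: [-3.14, -0.006, 2.82]
contact_force: [-0.5, -1.5, -1.5]
gripper_width: 18.9
```

Call:
{"fn": "send_rows", "kwargs": {"commands": [[[0,0,0,-0.5],[0,0,0,-0.55],[0,0,0,-0.5],[0,0,0,0],[0,0,0,0],[0,0,0,0]]]}}

```text
time: 23.62
tcp_pos: [553.2, 7.7, 104.8]
eef_rot: [-3.141, -0.003, 2.981]
contact_force: [-0.5, 0.1, -0.5]
gripper_width: 18.6
```

Run:
```python
from h import *
delta(553.9,7.9);print(bot.read_state()["gripper_width"]);grab("wrist","r_w")
```

```text
tcp [553.2   7.7 104.8] yangle 80.8 tool dx,dy mm -0.7 0.3 units -0.023 0.011
18.594096971590805
```

View pics/r_w.png

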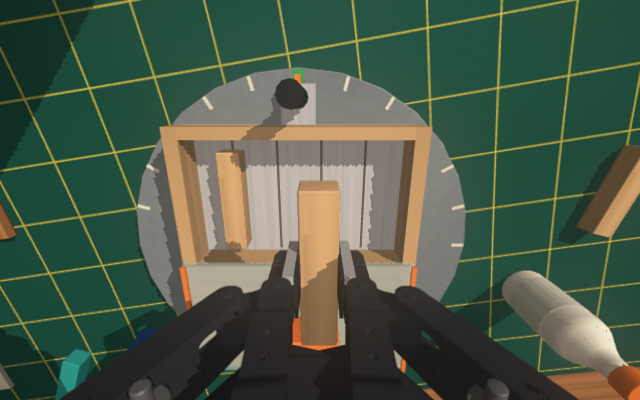

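Call:
{"fn": "send_rows", "kwargs": {"commands": [[[-0.02,0,0.4,0],[0,0,0.8,0],[0,0,0.8,0],[0,0,0.6,0],[0,0,0.45,0],[0,0,0.3,0],[0,0,0.2,0],[0,0,0.15,0],[0,0,0.03,0],[0,0,0,0],[0,0,0,0],[0,0,0,0]]]}}

```text
time: 24.67
tcp_pos: [555.7, 7.6, -4.1]
eef_rot: [3.141, 0.002, 2.982]
contact_force: [0.6, 0.4, -1.0]
gripper_width: 18.7
```

Call:
{"fn": "send_rows", "kwargs": {"commands": [[[0.05,0,0.08,0],[0,0,0,0],[0,0,0,0]]]}}

```text
time: 24.92
tcp_pos: [553.2, 8.0, -7.6]
eef_rot: [-3.142, -0.0, 2.982]
contact_force: [-0.6, -0.0, 0.1]
gripper_width: 18.7
```

Call:
{"fn": "send_rows", "kwargs": {"commands": [[[0,0,0,0],[0,0,0,0],[0,0,0,0],[0,0,-0.3,0],[0,0,-0.7,0],[0,0,-1,0],[0,0,-1,0],[0,0,-1,0],[0,0,-1,0],[0,0,0,0],[0,0,0,0]]], "grip": -0.34}}

```text
time: 25.83
tcp_pos: [555.2, 7.7, 146.2]
eef_rot: [3.141, 0.007, 2.982]
contact_force: [0.2, -0.0, 0.4]
gripper_width: 28.1
```

Run:
```python
from h import *
c,im,d=grab("wrist","s_w");strips(c,im,d,42,56)
strips(c,im,d);
c,im,d=grab("scene","s_s");[delta(t[0],t[1]) for t in strips(c,im,d) if t[1]>250]
```

```text
strip? c=(576.7,-66.5) z=49.6 176x87 yaw=41.6 px=[200 132 142 107] n=1108
strip? c=(531.6,89.3) z=50.2 40x1 yaw=-8.8 px=[393 132   7  42] n=153
strip? c=(553.8,9.1) z=49.0 90x20 yaw=-9.8 px=[309 141  20  86] n=1666
strip? c=(541.5,-67.3) z=48.9 89x21 yaw=-9.4 px=[230 142  27  85] n=1751
strip? c=(597.3,70.3) z=49.6 86x40 yaw=-43.9 px=[343 175  53  64] n=429
strip? c=(602.7,301.9) z=20.9 90x23 yaw=-22.7 px=[555 139  64  80] n=2013
strip? c=(906.5,129.1) z=20.5 23x4 yaw=-89.7 px=[426 389  20  10] n=140
strip? c=(603.7,301.2) z=19.3 86x22 yaw=-23.7 px=[329 287  27   8] n=173
tcp [552.8   8.  142. ] yangle 80.9 tool dx,dy mm -3.8 297.6 units -0.126 9.919
```

View pics/s_w.png

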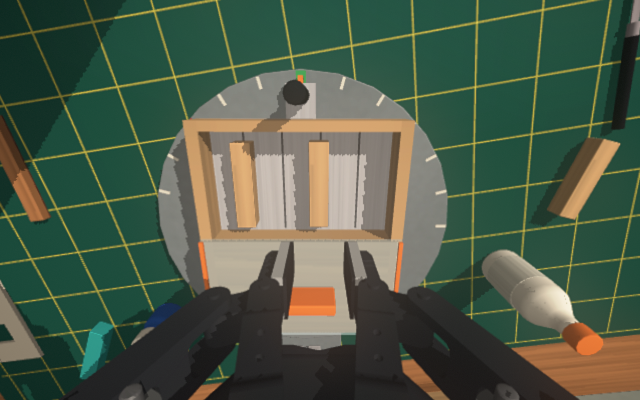

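Call:
{"fn": "send_rows", "kwargs": {"commands": [[[-0.013,0.99,0,0],[-0.013,0.99,0,0],[-0.013,0.99,0,0],[-0.013,0.99,0,0],[-0.013,0.99,0,0],[-0.013,0.99,0,0],[-0.013,0.99,0,0],[-0.013,0.99,0,0],[-0.013,0.99,0,0],[-0.013,0.99,0,0],[0,0,0.5,0.8],[0,0,0,0.8]]], "grip": 0.1}}

```text
time: 26.93
tcp_pos: [601.6, 301.7, 121.3]
eef_rot: [-3.136, -0.007, 2.814]
contact_force: [-1.1, 0.0, -0.9]
gripper_width: 46.9
```

Call:
{"fn": "send_rows", "kwargs": {"commands": [[[0,0,0,0.73],[0,0,0,0],[0,0,0,0],[0,0,0,0]]]}}

```text
time: 27.27
tcp_pos: [603.8, 300.2, 126.3]
eef_rot: [-3.14, -0.001, 2.74]
contact_force: [0.0, -0.6, -0.2]
gripper_width: 47.2
```

Run:
```python
from h import *
c,im,d=grab("wrist","t_w")
for t in strips(c,im,d): delta(t[0],t[1])
```

```text
strip? c=(602.4,303.5) z=21.0 89x19 yaw=-23.5 px=[311 141  19  83] n=1538
tcp [604.  300.2 126.8] yangle 67.0 tool dx,dy mm 2.7 2.4 units 0.091 0.079
```

View pics/t_w.png

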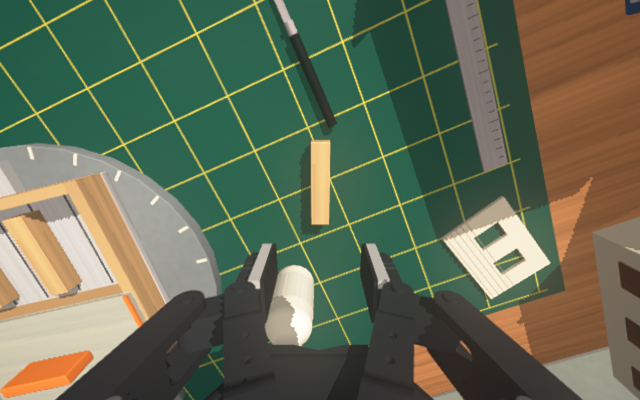

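Run:
```python
from h import *
np.set_printoptions(precision=1,suppress=True)
for tag in ["s_w","t_w","s_s"]:
    A=np.load(tag+".npz");c=bot.get_calibration("scene" if tag=="s_s" else "wrist");c["camera_from_world"]=A["T"];W=cloud(c,A["d"])
    m=(W[...,2]>35)&(W[...,2]<140)&(W[...,0]>640)&(W[...,0]<800)&(W[...,1]>160)&(W[...,1]<300)
    q=W[m];print(tag,len(q),q[:,:3].min(0),q.max(0),np.median(q,0))
```

```text
s_w 4277 [684.5 197.6  35.1] [729.2 244.  132.7] [699.7 214.   87.5]
t_w 2634 [684.5 200.4  35. ] [728.8 247.9 111.8] [696.2 232.7  82.2]
s_s 259 [687.6 203.6  35.6] [734.4 246.8 134.5] [715.7 231.5  86. ]
```

Call:
{"fn": "send_rows", "kwargs": {"commands": [[[0.09,0.08,0.5,0],[0,0,1,0],[0,0,1,0],[0,0,1,0],[0,0,0.8,0],[0,0,0.5,0],[0,0,0.3,0],[0,0,0.2,0],[0,0,0.14,0],[0,0,0,0],[0,0,0,0],[0,0,0,0]]]}}

```text
time: 28.32
tcp_pos: [603.8, 304.2, -34.1]
eef_rot: [3.14, 0.002, 2.739]
contact_force: [0.2, -0.3, -0.2]
gripper_width: 47.0
```

Call:
{"fn": "send_rows", "kwargs": {"commands": [[[0,0,0,0],[0,0,0,0],[0,0,0,0],[0,0,0,0],[0,0,0,0],[0,0,0,0]]], "grip": -1}}

```text
time: 28.82
tcp_pos: [603.5, 304.1, -34.6]
eef_rot: [3.14, 0.002, 2.738]
contact_force: [-0.8, -0.4, 4.4]
gripper_width: 18.9
```

Call:
{"fn": "send_rows", "kwargs": {"commands": [[[0,0,-0.5,0],[0,0,-1,0],[0,0,-1,0],[0,0,-1,0],[0,0,-1,0],[0,0,-0.3,0],[0,0,0,0],[0,0,0,0]]]}}

```text
time: 29.48
tcp_pos: [602.3, 303.6, 107.1]
eef_rot: [-3.141, -0.001, 2.738]
contact_force: [-0.2, -0.8, -1.0]
gripper_width: 18.9
```

Run:
```python
from h import *
grab("wrist","u_w");delta(560.9,52.2);print(bot.read_state()["gripper_width"])
```

```text
tcp [601.4 303.3 105.4] yangle 66.9 tool dx,dy mm -61.2 -246.9 units -2.041 -8.228
19.14307633969129
```

View pics/u_w.png

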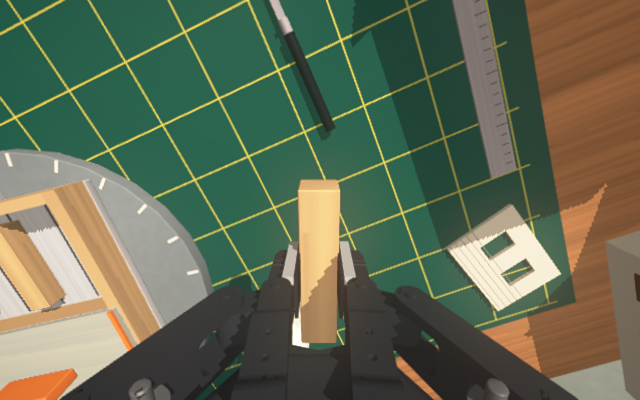

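Call:
{"fn": "send_rows", "kwargs": {"commands": [[[-0.227,-0.914,0,0],[-0.227,-0.914,0,0],[-0.227,-0.914,0,0],[-0.227,-0.914,0,0],[-0.227,-0.914,0,0],[-0.227,-0.914,0,0],[-0.227,-0.914,0,0],[-0.227,-0.914,0,0],[-0.227,-0.914,0,0],[0,0,0,-0.8],[0,0,0,-0.8],[0,0,0,-0.73]]]}}

```text
time: 30.53
tcp_pos: [560.1, 51.9, 104.5]
eef_rot: [-3.141, -0.006, 2.985]
contact_force: [-0.6, 0.2, -0.5]
gripper_width: 18.4
```

Call:
{"fn": "send_rows", "kwargs": {"commands": [[[0,0,0,0],[0,0,0,0],[0,0,0,0]]]}}

```text
time: 30.78
tcp_pos: [561.3, 52.9, 106.3]
eef_rot: [-3.141, -0.003, 2.981]
contact_force: [-0.2, -0.1, 0.8]
gripper_width: 19.0
```

Run:
```python
from h import *
grab("wrist","v_w");delta(560.9,52.2);print(bot.read_state()["gripper_width"])
```

```text
tcp [561.6  52.9 106.8] yangle 80.8 tool dx,dy mm 0.5 -0.8 units 0.018 -0.028
19.128015208959734
```

View pics/v_w.png

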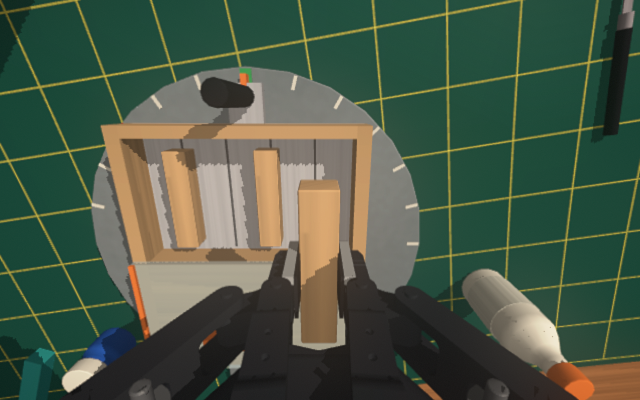

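Call:
{"fn": "send_rows", "kwargs": {"commands": [[[0,0,0.4,0],[0,0,0.8,0],[0,0,0.8,0],[0,0,0.6,0],[0,0,0.45,0],[0,0,0.3,0],[0,0,0.2,0],[0,0,0.1,0],[0,0,0.05,0],[0,0,0,0],[0,0,0,0],[0,0,0,0]]]}}

```text
time: 31.83
tcp_pos: [563.1, 52.8, -1.7]
eef_rot: [3.141, 0.002, 2.982]
contact_force: [0.3, 0.8, -1.0]
gripper_width: 18.9
```

Run:
```python
from h import *
grab("wrist","w_w");delta(560.9,52.2);s=bot.read_state();print(s["gripper_width"],s["contact_force"])
```

```text
tcp [563.   52.8  -1.8] yangle 80.9 tool dx,dy mm 2.0 -0.9 units 0.066 -0.030
18.98774526237982 [ 0.07326012  0.35649323 -0.77688521]
```

View pics/w_w.png

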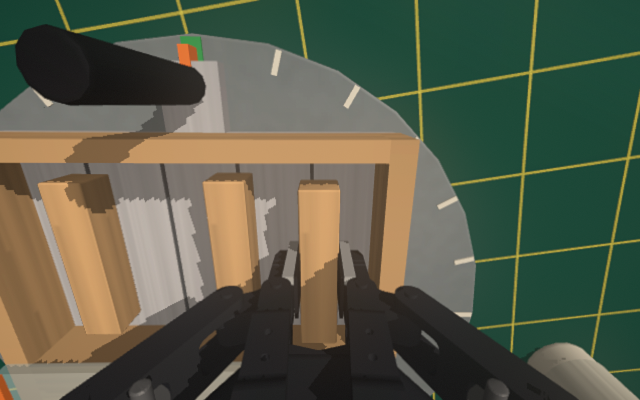

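Call:
{"fn": "send_rows", "kwargs": {"commands": [[[0.06,0,0.08,0],[0,0,0.07,0],[0,0,0,0],[0,0,0,0]]]}}

```text
time: 32.22
tcp_pos: [560.7, 53.2, -6.7]
eef_rot: [3.141, 0.001, 2.982]
contact_force: [-0.3, 0.4, 2.8]
gripper_width: 19.0
```

Call:
{"fn": "send_rows", "kwargs": {"commands": [[[0,0,0,0],[0,0,0,0],[0,0,0,0],[0,0,-0.3,0],[0,0,-0.7,0],[0,0,-1,0],[0,0,-1,0],[0,0,-1,0],[0,0,-1,0],[0,0,0,0],[0,0,0,0]]], "grip": -0.36}}

```text
time: 33.13
tcp_pos: [562.2, 53.0, 146.3]
eef_rot: [3.141, 0.007, 2.982]
contact_force: [-0.6, -0.0, -0.2]
gripper_width: 27.4
```

Run:
```python
from h import *
np.set_printoptions(precision=1,suppress=True)
c,im,d=grab("wrist","x_w");strips(c,im,d,42,56)
W=cloud(c,d);h=cv2.cvtColor(im,cv2.COLOR_RGB2HSV)
fin=((W[...,2]>93)&(W[...,2]<105)&(h[...,0]<16)&(h[...,1]>150))
q=W[fin];print("fin",len(q),q.mean(0))
R=np.radians(-9); ex=np.array([np.cos(R),np.sin(R)]);ey=np.array([-ex[1],ex[0]]);r=q[:,:2]-[607,-17.75];print(np.percentile(r@ex,[2,50,98]),np.percentile(r@ey,[2,50,98]))
c,im,d=grab("side","x_s");grab("scene","x_sc");cv2.imwrite("pics/x_sz.png",cv2.resize(im[120:260,230:450,::-1],(792,504)))
delta(663,-27.5)
```

```text
strip? c=(588.7,-39.2) z=49.5 218x97 yaw=50.5 px=[149 132 198 107] n=1497
strip? c=(541.7,-67.3) z=48.9 89x21 yaw=-9.3 px=[182 142  33  85] n=1846
strip? c=(553.3,9.1) z=48.9 89x20 yaw=-9.2 px=[262 142  24  85] n=1701
strip? c=(560.7,54.1) z=48.9 90x20 yaw=-9.1 px=[308 142  21  85] n=1645
fin 0 [nan nan nan]<stdin>:6: RuntimeWarning: Mean of empty slice.
  ret = um.true_divide(
Traceback (most recent call last):
IndexError: index -1 is out of bounds for axis 0 with size 0
```

View pics/x_w.png

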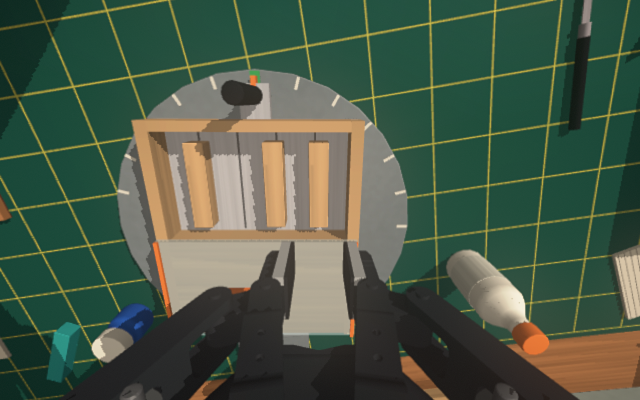

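Call:
{"fn": "send_rows", "kwargs": {"commands": [[[-0.94,-0.53,0,0],[-0.94,-0.53,0,0],[-0.94,-0.53,0,0],[-0.94,-0.53,0,0],[0,0,0,1],[0,0,0,1],[0,0,0,1],[0,0,0,1],[0,0,0,1],[0,0,0,1],[0,0,0,1],[0,0,0,1]]], "grip": 0.3}}

```text
time: 34.18
tcp_pos: [660.4, -27.5, 139.8]
eef_rot: [-3.138, -0.003, 2.139]
contact_force: [-0.7, 0.3, 0.3]
gripper_width: 55.2
```

Call:
{"fn": "send_rows", "kwargs": {"commands": [[[0,0,0,1],[0,0,0,1],[0,0,0,1],[0,0,0,1],[0,0,0,1],[0,0,0,1],[0,0,0,1],[0,0,0,0],[0,0,0,0]]]}}

```text
time: 34.93
tcp_pos: [660.8, -27.5, 140.5]
eef_rot: [-3.138, 0.0, 1.414]
contact_force: [-0.1, -0.1, 0.0]
gripper_width: 55.5
```

```bash
cat >> h.py <<'E'
def fin(c,im,d):
    np.set_printoptions(precision=1,suppress=True)
    W=cloud(c,d);h=cv2.cvtColor(im,cv2.COLOR_RGB2HSV)
    q=W[((W[...,2]>93)&(W[...,2]<105)&(h[...,0]<16)&(h[...,1]>150))]
    R=np.radians(-9); ex=np.array([np.cos(R),np.sin(R)]);ey=np.array([-ex[1],ex[0]]);r=q[:,:2]-[607,-17.75];print("fin",len(q),q.mean(0),np.percentile(r@ex,[2,50,98]),np.percentile(r@ey,[2,50,98]))
E
python3 - <<'E'
from h import *
c,im,d=grab("wrist","y_w");fin(c,im,d);delta(663,-27.5)
c,im,d=grab("side","y_s");grab("scene","y_sc");cv2.imwrite("pics/y_sz.png",cv2.resize(im[120:260,230:450,::-1],(792,504)))
E
```

```text
fin 1053 [663.2 -24.1  97.6] [51.1 56.3 61.9] [-32.4   3.6  34.1]
tcp [661.  -27.5 141. ] yangle -9.0 tool dx,dy mm 0.4 2.0 units 0.012 0.066
```

View pics/y_w.png

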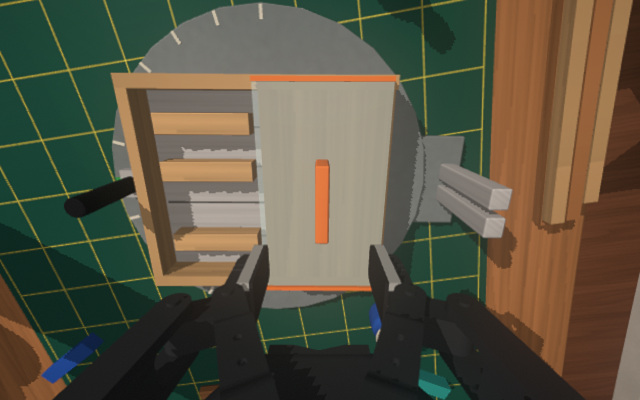

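View pics/y_sz.png

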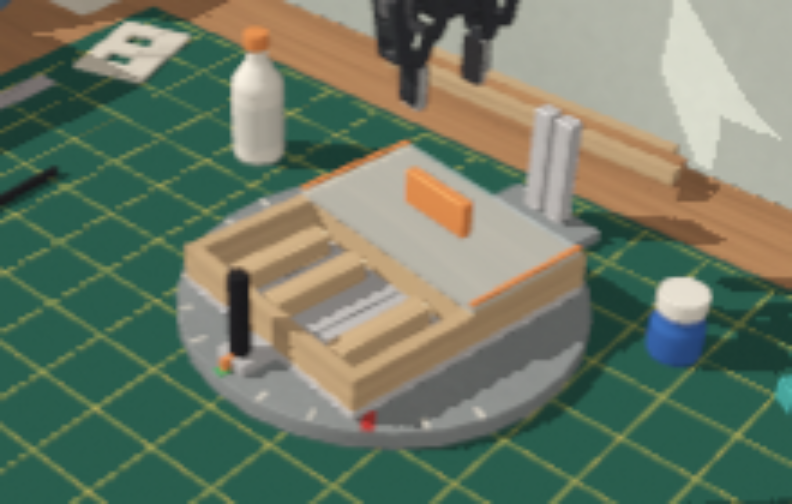

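View pics/y_sc.png

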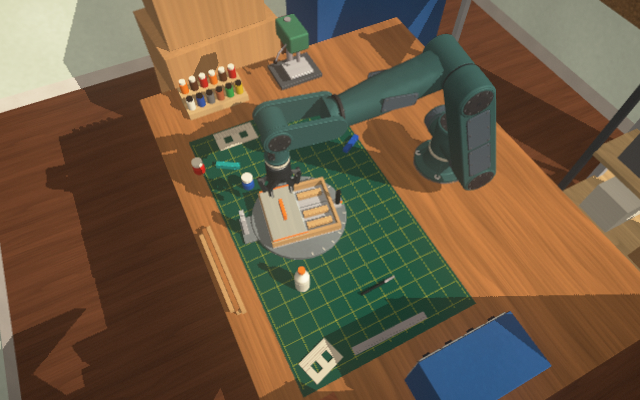

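Call:
{"fn": "send_rows", "kwargs": {"commands": [[[0,0.05,0.5,0],[0,0,0.9,0],[0,0,0.9,0],[0,0,0.7,0],[0,0,0.4,0],[0,0,0.23,0],[0,0,0,0],[0,0,0,0]]]}}

```text
time: 35.75
tcp_pos: [663.9, -28.0, 34.8]
eef_rot: [3.14, -0.0, 1.412]
contact_force: [0.4, -0.2, 0.3]
gripper_width: 55.3
```

Call:
{"fn": "send_rows", "kwargs": {"commands": [[[0,0,0,0],[0,0,0,0],[0,0,0,0],[0,0,0,0],[0,0,0,0]]], "grip": -1}}

```text
time: 36.17
tcp_pos: [663.5, -27.8, 35.4]
eef_rot: [3.141, -0.0, 1.412]
contact_force: [-3.2, 0.1, 4.3]
gripper_width: 10.8
```

Call:
{"fn": "send_rows", "kwargs": {"commands": [[[0,-0.38,0,0],[0,-0.38,0,0],[0,-0.38,0,0],[0,-0.38,0,0],[0,-0.38,0,0],[0,-0.38,0,0],[0,-0.38,0,0],[0,-0.38,0,0],[0,-0.38,0,0],[0,-0.38,0,0],[0,0,0,0],[0,0,0,0]]]}}

```text
time: 37.17
tcp_pos: [551.3, -9.7, 35.4]
eef_rot: [3.139, -0.0, 1.412]
contact_force: [-0.9, 1.4, 5.6]
gripper_width: 11.1
```

Call:
{"fn": "send_rows", "kwargs": {"commands": [[[0,-0.05,0,0],[0,-0.05,0,0],[0,-0.05,0,0],[0,-0.05,0,0],[0,0,0,0],[0,0,0,0]]]}}

```text
time: 37.67
tcp_pos: [547.1, -9.0, 35.4]
eef_rot: [3.137, -0.001, 1.412]
contact_force: [2.1, 0.4, 5.3]
gripper_width: 11.0
```

Call:
{"fn": "send_rows", "kwargs": {"commands": [[[0,-0.05,0,0],[0,-0.05,0,0],[0,-0.05,0,0],[0,0,0,0],[0,0,0,0]]]}}

```text
time: 38.08
tcp_pos: [547.4, -9.1, 35.5]
eef_rot: [3.126, -0.001, 1.411]
contact_force: [15.7, -1.0, -3.0]
gripper_width: 10.7
```

Call:
{"fn": "send_rows", "kwargs": {"commands": [[[0,0.14,0,0],[0,0,0,0],[0,0,0,0]]]}}

```text
time: 38.33
tcp_pos: [547.1, -9.0, 35.4]
eef_rot: [3.137, -0.001, 1.412]
contact_force: [2.2, 0.2, 6.0]
gripper_width: 10.9
```

Call:
{"fn": "send_rows", "kwargs": {"commands": [[[0,0,0,0],[0,0,0,0],[0,0,0,0],[0,0,0,0],[0,0,-0.5,0],[0,0,-1,0],[0,0,-1,0],[0,0,-1,0],[0,0,-0.5,0],[0,0,0,0],[0,0,0,0]]], "grip": 0.3}}

```text
time: 39.25
tcp_pos: [544.8, -8.8, 154.2]
eef_rot: [3.14, 0.0, 1.412]
contact_force: [-1.2, -1.0, -1.1]
gripper_width: 55.3
```

Run:
```python
from h import *
c,im,d=grab("wrist","z_w");fin(c,im,d);delta(463.8,4.9)
c,im,d=grab("side","z_s");cv2.imwrite("pics/z_sz.png",cv2.resize(im[120:260,230:450,::-1],(792,504)))
```

```text
fin 893 [546.8  -5.8  97.7] [-66.4 -61.  -56.4] [-31.7   2.9  34.7]
tcp [543.8  -8.7 152.5] yangle -9.1 tool dx,dy mm 0.8 -81.1 units 0.027 -2.704
```

View pics/z_w.png

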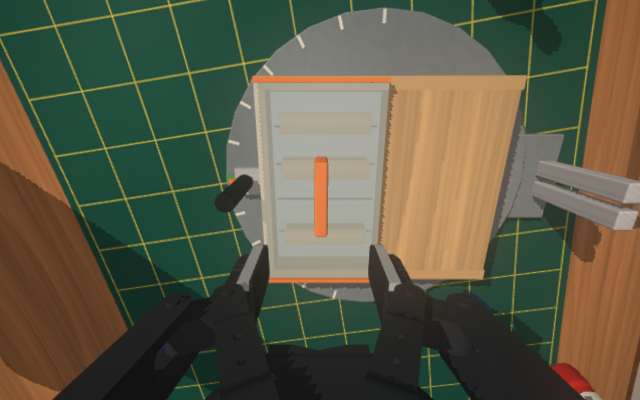

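View pics/z_sz.png

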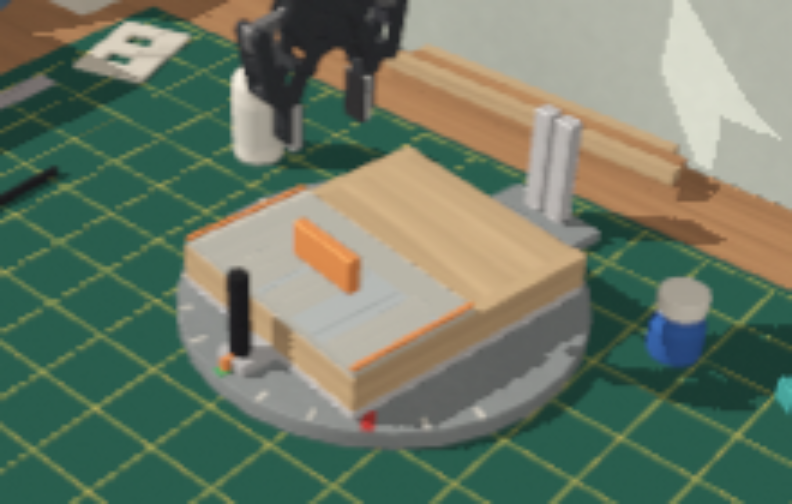

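Call:
{"fn": "send_rows", "kwargs": {"commands": [[[0.009,-0.9,0,0],[0.009,-0.9,0,0],[0.009,-0.9,0,0],[0,0,0,1],[0,0,0,1],[0,0,0,1],[0,0,0,1],[0,0,0,1],[0,0,0,1],[0,0,0,1],[0,0,0,1],[0,0,0,1]]]}}

```text
time: 40.35
tcp_pos: [463.2, 5.0, 151.2]
eef_rot: [-3.139, 0.004, 0.464]
contact_force: [-0.4, 0.3, 0.1]
gripper_width: 55.5
```

Call:
{"fn": "send_rows", "kwargs": {"commands": [[[0,0,0,1],[0,0,0,1],[0,0,0,1],[0,0,0,1],[0,0,0,1],[0,0,0,1],[0,0,0,0],[0,0,0,0]]]}}

```text
time: 41.02
tcp_pos: [463.6, 4.9, 151.9]
eef_rot: [3.141, 0.004, -0.157]
contact_force: [-0.0, -0.5, 0.2]
gripper_width: 55.1
```

Run:
```python
from h import *
np.set_printoptions(precision=1,suppress=True)
c,im,d=grab("wrist","A_w");delta(463.8,4.9);print(bot.read_state()["q"])
W=cloud(c,d);m=(W[...,2]>98)&(W[...,2]<112)&(im.max(2)<70)&(abs(W[...,0]-463)<25)&(abs(W[...,1]-5)<25)
q=W[m];print(len(q),q.mean(0),q.min(0),q.max(0))
```

```text
tcp [463.8   4.9 152.3] yangle -99.0 tool dx,dy mm 0.0 0.0 units 0.001 0.001
[-0.1 -0.1  1.6  0.   1.6  1.6]
327 [465.2   4.9 103.3] [455.3  -3.6  98.1] [472.9  13.2 105.4]
```

View pics/A_w.png

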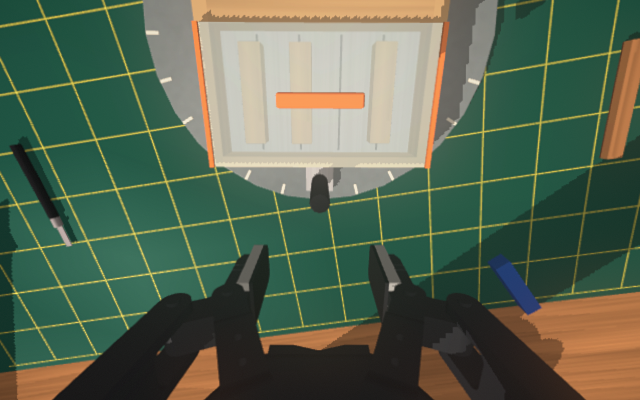

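Call:
{"fn": "send_rows", "kwargs": {"commands": [[[0,0,0.5,0],[0,0,0.9,0],[0,0,0.9,0],[0,0,0.9,0],[0,0,0.5,0],[0,0,0.37,0],[0,0,0,0],[0,0,0,0]]]}}

```text
time: 41.73
tcp_pos: [464.5, 4.9, 31.5]
eef_rot: [3.142, 0.001, -0.158]
contact_force: [0.1, -0.3, -0.3]
gripper_width: 55.4
```

Call:
{"fn": "send_rows", "kwargs": {"commands": [[[0,0,0,0],[0,0,0,0],[0,0,0,0],[0,0,0,0],[0,0,0,0]]], "grip": -1}}

```text
time: 42.15
tcp_pos: [465.7, 4.3, 33.4]
eef_rot: [3.141, -0.003, -0.159]
contact_force: [-1.4, -1.0, 5.8]
gripper_width: 16.7
```

Gripped; swing 45° CCW.

Call:
{"fn": "send_rows", "kwargs": {"commands": [[[0.007,0.253,0,-0.5],[0.007,0.253,0,-0.5],[0.007,0.253,0,-0.5],[0.007,0.253,0,-0.5],[0.007,0.253,0,-0.5],[0.007,0.253,0,-0.5],[0.007,0.253,0,-0.5],[0.007,0.253,0,-0.5]]]}}

```text
time: 42.82
tcp_pos: [468.5, -55.4, 33.4]
eef_rot: [3.141, -0.002, 0.262]
contact_force: [-1.5, 0.1, 5.9]
gripper_width: 16.4
```

Call:
{"fn": "send_rows", "kwargs": {"commands": [[[0.007,0.253,0,-0.5],[0.007,0.253,0,-0.5],[0.007,0.253,0,-0.5],[0.007,0.253,0,-0.5],[0.007,0.253,0,-0.5],[0.007,0.253,0,-0.5],[0.007,0.253,0,-0.5],[0,0,0,0],[0,0,0,0],[0,0,0,0]]]}}

```text
time: 43.65
tcp_pos: [491.2, -103.4, 33.3]
eef_rot: [3.14, -0.001, 0.626]
contact_force: [-2.0, -0.8, 7.0]
gripper_width: 16.6
```

Run:
```python
from h import *
np.set_printoptions(precision=2,suppress=True)
s=bot.read_state();d=s["tcp_pos"][:2]-[607,-17.75];print(s["tcp_pos"],np.hypot(*d),np.degrees(np.arctan2(d[1],d[0]))%360,s["contact_force"],s["gripper_width"])
c,im,d=grab("side","B_s");cv2.imwrite("pics/B_sz.png",cv2.resize(im[120:260,230:450,::-1],(792,504)))
```

```text
[ 491.22 -103.44   33.35] 144.04036642688737 216.5072359188414 [-1.98 -0.78  6.95] 16.632531015241423
```

View pics/B_sz.png

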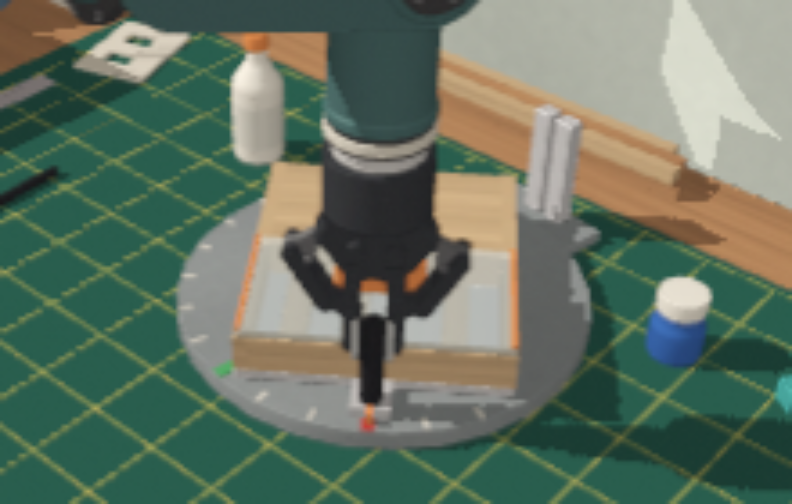

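At red. Release and withdraw upward.

Call:
{"fn": "send_rows", "kwargs": {"commands": [[[0,0,0,0],[0,0,0,0],[0,0,0,0],[0,0,0,0],[0,0,-0.5,0],[0,0,-1,0],[0,0,-1,0],[0,0,-1,0],[0,0,-1,0],[-1,0,-0.3,0],[-1,0,0,0],[0,0,0,0]]], "grip": 0.3}}

```text
time: 44.7
tcp_pos: [439.7, -140.5, 177.1]
eef_rot: [3.139, 0.001, 0.623]
contact_force: [0.7, -0.2, -1.2]
gripper_width: 55.6
```

Call:
{"fn": "send_rows", "kwargs": {"commands": [[[0,0,0,0],[0,0,0,0],[0,0,0,0],[0,0,0,0]]]}}

```text
time: 45.03
tcp_pos: [442.2, -137.7, 175.1]
eef_rot: [-3.14, 0.0, 0.627]
contact_force: [0.1, -0.2, 0.2]
gripper_width: 55.7
```

Run:
```python
from h import *
np.set_printoptions(precision=1,suppress=True)
c,im,d=grab("wrist","C_w");W=cloud(c,d)
piv=np.array([607,-17.75])
m=(W[...,2]>98)&(W[...,2]<112)&(im.max(2)<70)&(np.hypot(W[...,0]-490,W[...,1]+103)<25)
q=W[m].mean(0);e=q[:2]-piv;print("post",q,np.hypot(*e),np.degrees(np.arctan2(e[1],e[0]))%360-171)
h=cv2.cvtColor(im,cv2.COLOR_RGB2HSV)
q=W[(W[...,2]>93)&(W[...,2]<105)&(h[...,0]<16)&(h[...,1]>150)]
R=np.radians(36);ex=np.array([np.cos(R),np.sin(R)]);r=q[:,:2]-piv;print("fin x",np.percentile(r@ex,[2,50,98]))
c,im,d=grab("side","C_s");strips(c,im,d)
```

```text
post [ 486.1 -109.5  103.8] 151.75983584602022 46.200128170220694
fin x [-67.1 -65.7 -56.3]
strip? c=(909.1,-75.5) z=20.0 76x14 yaw=-86.5 px=[397 161  22  11] n=84
strip? c=(550.0,-704.9) z=20.7 131x6 yaw=-89.8 px=[557 341  83  50] n=487
strip? c=(331.1,-469.2) z=20.8 111x21 yaw=1.0 px=[407 342  35  48] n=634
```

View pics/C_w.png

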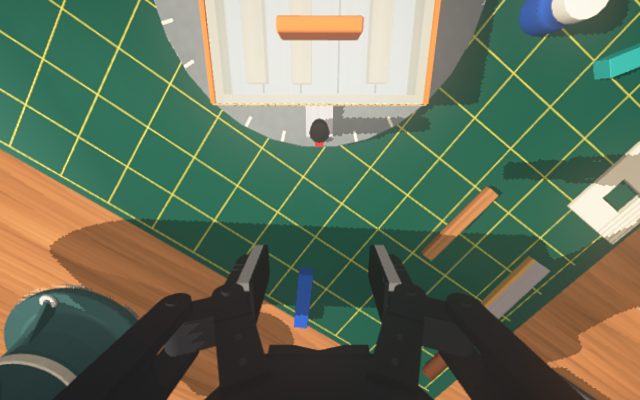

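View pics/C_s.png

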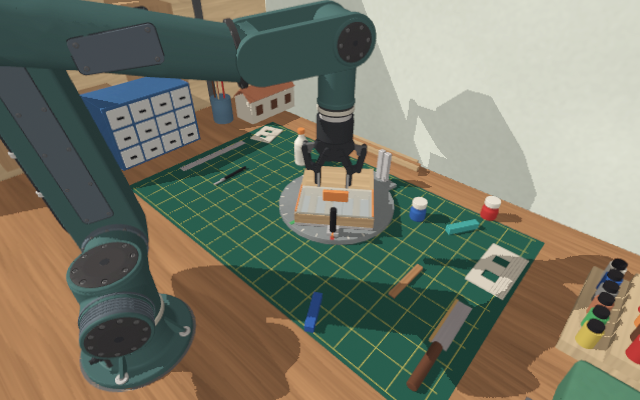

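```bash
python3 -c "
from bench import bot
print(bot.sign_off())"
```

```text
the job is handed in; nothing more can be done
None
```

The jig is set up as asked and handed in at about 45 s of the 210 s allowed. No verdict came back.

**What I did, in order:**
1. Clicked the bed four notches round to green.
2. Slid the guard fully open, to its end stop.
3. Laid the three wooden strips flat and lengthwise in the trough at about y = -60, +17 and +62 mm. The blue and turquoise look-alikes were left alone.
4. Slid the guard fully shut with the bed still at green.
5. Clicked the bed three notches on to red and backed the arm off.

**Last checks:**
- **Strips:** before I shut the guard, all three measured 90 x 20 mm on the trough floor, with yaw -9.1 to -9.3° against the bed's -9.0°. They still look right through the shut guard, and no loose wooden strip is left on the mat.
- **Guard:** the fin sits at about -61 mm from the swivel axis. It travelled 118 mm from fully open and reached its shut stop.
- **Bed:** the pointer was on the red mark with the gripper still holding the post, and the post stayed in line with red after I let go.
- **Other items:** none looked moved in the final pictures, though I did not measure them.

**What went wrong or disagreed:**
- **First grasp:** I closed on air above the post. The fingertips really sit about 42 mm short of the reported TCP, so I corrected for that in every later move.
- **Guard end stop:** opening the guard pressed on its end stop with about 45 N in total at the wrist before I backed off. It had started about 12 mm open, so it reached the stop sooner than I expected.
- **Final post reading:** it came out at 152 mm radius and 46.2°, against 145 mm and 45°. I put that down to the slanted view, since only part of the post was visible.

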